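# Reload the pharmacy label dispenser and switch it on

## Robot

A 7-joint arm with a two-finger parallel gripper is mounted at the origin on the work surface. World frame = base frame: x ahead of the robot, y to its left, z up, the work surface at z = 0. Lengths are in m, angles in degrees, forces in N, time in s.
With the tool pointing down it reaches from about 0.425 to 0.875 m from the base axis. Payload 4.7 kg.
Tool frame: the origin (TCP) lies between the finger pads; the fingertips stand 8 mm ahead of it and the grasp point (between the pads) lies 11 mm behind it; x points along the fingers, z is the direction in which the jaws open and shut, and the axes are right-handed (so a half turn about x gives the same grasp; the last joint's range is limited). The gripper opens to 87 mm and grips with 3 to 60 N. Pads are 19 mm wide; open, the fingers measure 117 mm over their backs; the gripper's body (75 mm by 190 mm) begins 51 mm behind the grasp point.
Start: joints at [-63.822, 18.392, -4.016, 83.108, 1.295, 78.541, -3.26], TCP at [0.279, 0.587, 0.231] pointing down, gripper open.
Joint ranges: [-163.93, 163.93], [-17.29, 119.83], [-79.2, 71.16], [3.27, 140.29], [-89.18, 269.18], [5.43, 117.66], [-154.24, 154.24]. Speed limits (degrees/s): [147.25, 147.25, 180, 180, 180, 180, 180].

## Interface

Orientations are given as [roll, pitch, yaw] about the fixed x, y, z axes, in that order (R = Rz(yaw) Ry(pitch) Rx(roll)).
In Python, from cell import telemetry, vision, sign_off gives the robot as it stands. The module is installed in compiled form; this text tells all that it offers.
- The arm moves only by the tool drive_tool, never from a script. Its arguments are lists of equal length, an entry for each row: "offset": the shift along the tool's x, y, z in m, a list of three; "angular": the turn, a rotation vector about the tool's x, y, z in rad, a list of three. A call has 1 to 10 rows; each row is the pose to reach, as a shift and turn from the pose measured when the call began, along the tool's axes at that moment; what a row does not reach only later rows make up. A row lasts 1/8 s, in which the tool goes at most 62.5 mm and 10.7 degrees, less where a joint would pass 70% of its speed; a pose out of reach is approached as far as the arm can. A call with a gripper value outside its range is refused whole. "fingers" is the closure, from -1 (fully open) to 1 (shut), set as the call begins (left out, the last holds). The fingers move at their own pace and stop on an object; "squeeze" is the grip in N (left out, the last holds). Time passes only in rows, so rows that repeat a pose let the fingers close. It gives the time, the measured TCP pose, the force and the opening at its end, in the units of the state.
- telemetry.get_obs(): the state, without advancing time (a new reading comes with each control period).
- vision.read_camera(name): name is "scene" or "side" or "wrist"; returns a dict with "pixels" (480x640x3 uint8, red, green, blue), "intrinsics" (3x3 intrinsics, pixels), "distortion" ([k1, k2, p1, p2, k3] as OpenCV has them; the pictures are not rectified), "world_from_camera" (4x4, takes a point from camera to world coordinates); the wrist camera has in their place "T_tool_cam" (4x4, takes a point from camera to tool coordinates, whose origin is the TCP and whose axes are the tool frame's). Camera axes: x right, y up, looking along -z (the intrinsics and any distortion apply to the point x, -y, -z); pixel columns grow to the right and rows downward; lengths in m; the calibration is good to about 2 mm. A picture is of the moment at which its call begins: read the wrist's pose just before it. There is no depth.
- sign_off(): hands the job in, once; it reports no verdict.
The state is a dict: "time_s": time; "qpos": joint angles; "joint_velocities": joint speeds; "effort": joint torques, N m; "tool_pos": TCP position; "tool_rot": TCP orientation; "force": force on the tool from outside, world axes, zero at the start; "wrist_torque": the same for the moment, N m; "grip_width": finger opening in m.
Only numpy, scipy, OpenCV 4.12 (cv2) and the standard library are available. Lean on these libraries where they do the work, as an engineer would, in place of code of your own. Each camera call takes 0.05 s, during which the arm holds its last target.

## Task

Reload the label dispenser: take every empty cardboard core off its spindle and put it in the steel tray, and slide every label roll fully down onto a spindle, one roll to a spindle. Then turn the tension knob clockwise to its stop and on until its clutch has clearly slipped, and only after that put the key from its rest fully into the key switch, turn it clockwise to the stop (on) and leave it in. Leave the small jars and the bottle standing where they are.

Things in the scene. Friction and masses are not known exactly. Their poses are not given: they have to be found in the camera images.
- roll1_mid (a point): a roll of white paper labels, 60 mm across and 40 mm tall, with a 30 mm hole through it; starts flat on the table, hole upright (z). This point is on its axis, half-way up (20 mm over its underside). Two or three rolls are present, in places that change
- roll2_mid (a point): a roll of white paper labels, 60 mm across and 40 mm tall, with a 30 mm hole through it; starts flat on the table, hole upright (z). This point is on its axis, half-way up (20 mm over its underside). Two or three rolls are present, in places that change
- roll3_mid (a point): a roll of white paper labels, 60 mm across and 40 mm tall, with a 30 mm hole through it; starts flat on the table, hole upright (z). This point is on its axis, half-way up (20 mm over its underside). Two or three rolls are present, in places that change
- core1_mid (a point): an empty cardboard core: a tube 38 mm outside, 30 mm hole, 44 mm tall, that stands on a dispenser spindle at the start. This point is on its axis, half-way up. Only one or two of the three are present, on any of the spindles
- core2_mid (a point): an empty cardboard core: a tube 38 mm outside, 30 mm hole, 44 mm tall, that stands on a dispenser spindle at the start. This point is on its axis, half-way up. Only one or two of the three are present, on any of the spindles
- core3_mid (a point): an empty cardboard core: a tube 38 mm outside, 30 mm hole, 44 mm tall, that stands on a dispenser spindle at the start. This point is on its axis, half-way up. Only one or two of the three are present, on any of the spindles
- spindle1_seat (a point): one of three upright steel spindles in a row on the fixed white label dispenser: 24 mm thick, 50 mm tall, the top 10 mm tapering to 12 mm. This point is on its axis, at the spindle's foot, on the flange on which a roll comes to rest (a seated roll's centre is 20 mm above it); z up. Spindles stand 110 mm apart, the tops of their flanges are 34 mm above the table and 4 mm above the deck (340 x 160 mm)
- spindle2_seat (a point): one of three upright steel spindles in a row on the fixed white label dispenser: 24 mm thick, 50 mm tall, the top 10 mm tapering to 12 mm. This point is on its axis, at the spindle's foot, on the flange on which a roll comes to rest (a seated roll's centre is 20 mm above it); z up. Spindles stand 110 mm apart, the tops of their flanges are 34 mm above the table and 4 mm above the deck (340 x 160 mm)
- spindle3_seat (a point): one of three upright steel spindles in a row on the fixed white label dispenser: 24 mm thick, 50 mm tall, the top 10 mm tapering to 12 mm. This point is on its axis, at the spindle's foot, on the flange on which a roll comes to rest (a seated roll's centre is 20 mm above it); z up. Spindles stand 110 mm apart, the tops of their flanges are 34 mm above the table and 4 mm above the deck (340 x 160 mm)
- knob_grip (a point): the tension knob on the dispenser's front edge (towards the robot), 72 mm in front of the middle spindle: a grey upright bar grip 40 mm long (its x axis), 14 mm thick (its y axis) and 32 mm tall, turning about the vertical. This point is on the turning axis, 2 mm above the middle of the bar; the bar reaches 14 mm above it and 18 mm below
- tension (a joint): angle in rad of the tension screw (round aluminium disc with a black mark, under the knob). Grows as the knob is turned clockwise seen from above; starts between 0 and 0.4 and its stop is at 1.1. About 0.02 N m turns it; it stays where left
- tension_slip (a joint): angle in rad by which the knob's bar has slipped round on its screw through the clutch: 0 at the start, grows when the bar goes on clockwise after the screw has met its stop (slips at 0.12 N m; this slip is the click). Bar and screw turn together until then
- key_bow (a point): the switch key, 82 mm long, standing upright, blade down, in its rest: flat black bow 40 mm wide (x axis) x 12 mm thick (y axis) x 36 mm tall; below it a neck, a 32 x 18 mm collar, and a steel blade 16 mm (x) x 6 mm (y) and 30 mm long, its last 10 mm tapering. Works either way round. This point is the middle of the bow
- key_collar (a point): the key: point on its axis at the underside of its collar, where the 30 mm blade begins, 34 mm below the middle of the bow; z along the key, up
- lock_top (a point): the brass cylinder of the key switch (52 mm across, its top 56 mm above the table, on a fixed grey box 90 x 90 mm): the middle of its upper face, at the key slot's mouth. The slot is 19 mm along this point's x axis, 9 mm along y and 34 mm deep; it turns with the cylinder. With the key fully home the collar lies on this face
- lock (a joint): angle in rad of the key cylinder: off near 0 (starts 0 to 0.2), on at the stop at 1.2; grows clockwise seen from above; turned by the key with about 0.05 N m, stays where left
- keyrest: the key's rest, a fixed white block 80 x 60 x 42 mm with a slot 21 x 11 mm, 36 mm deep, in its top along its x axis; origin at the centre of its underside; the key's collar lies on its top face
- tray: shallow square steel tray, 105 x 105 mm, rim 22 mm high, floor 4 mm thick, fixed, for waste; origin at the centre of its underside, x and y along its sides
- jar_left: small amber jar with white lid, 44 mm across, 60 mm tall; origin at the centre of its underside; not to be disturbed
- jar_right: small white jar, 48 mm across, 55 mm tall; origin at the centre of its underside; not to be disturbed
- bottle: amber stoppered bottle, 74 mm across, 152 mm tall; origin at the centre of its underside; not to be disturbed

How it is judged (in metres and radians):
On the way, in this order (a step that is already met when the one before it is completed fails the run):
1. every empty core is in the tray and every roll present is fully down on a spindle (x of core1_mid in the frame of tray between -0.046 and 0.046 m and y of core1_mid in the frame of tray between -0.046 and 0.046 m and height (world z) of each of core1_mid, core2_mid, core3_mid below 0.032 m and x of core2_mid in the frame of tray between -0.046 and 0.046 m and y of core2_mid in the frame of tray between -0.046 and 0.046 m and x of core3_mid in the frame of tray between -0.046 and 0.046 m and y of core3_mid in the frame of tray between -0.046 and 0.046 m and ((horizontal distance between roll1_mid and spindle1_seat below 0.006 m and z of roll1_mid in the frame of spindle1_seat below 0.026 m) or (horizontal distance between roll1_mid and spindle2_seat below 0.006 m and z of roll1_mid in the frame of spindle2_seat below 0.026 m) or (horizontal distance between roll1_mid and spindle3_seat below 0.006 m and z of roll1_mid in the frame of spindle3_seat below 0.026 m)) and ((horizontal distance between roll2_mid and spindle1_seat below 0.006 m and z of roll2_mid in the frame of spindle1_seat below 0.026 m) or (horizontal distance between roll2_mid and spindle2_seat below 0.006 m and z of roll2_mid in the frame of spindle2_seat below 0.026 m) or (horizontal distance between roll2_mid and spindle3_seat below 0.006 m and z of roll2_mid in the frame of spindle3_seat below 0.026 m)) and ((horizontal distance between roll3_mid and spindle1_seat below 0.006 m and z of roll3_mid in the frame of spindle1_seat below 0.026 m) or (horizontal distance between roll3_mid and spindle2_seat below 0.006 m and z of roll3_mid in the frame of spindle2_seat below 0.026 m) or (horizontal distance between roll3_mid and spindle3_seat below 0.006 m and z of roll3_mid in the frame of spindle3_seat below 0.026 m))), for 0.2 s.
2. the tension screw is at its stop and the knob's clutch has slipped (value of joint tension above 1.02 rad and value of joint tension_slip above 0.12 rad), for 0.1 s.
3. the key is fully home in the switch while it is still off (horizontal distance between key_collar and lock_top below 0.006 m and z of key_collar in the frame of lock_top below 0.005 m and angle between key_collar's own z axis and vertical below 0.12 rad and value of joint lock below 0.5 rad), for 0.1 s.
4. the switch is turned on with the key home (horizontal distance between key_collar and lock_top below 0.006 m and z of key_collar in the frame of lock_top below 0.005 m and angle between key_collar's own z axis and vertical below 0.12 rad and value of joint lock above 1 rad), for 0.2 s.
At the end, for the whole second after the job is handed in: Cores in the tray (within 46 mm of its middle both ways, under 32 mm high); each roll on a spindle, 6 mm from its axis, down to 6 mm of its seat; tension past 1.02 rad, clutch slipped over 0.12; key home (5 mm deep, 6 mm aside, tilt under 0.12 rad), switch past 1.0 rad (all of step 1 and all of step 2 and all of step 4); the robot touches nothing.
It fails at once if a small jar or the bottle is pushed more than 60 mm or knocked over (distance of any of jar_left, jar_right, bottle from where it was at the start of the episode above 0.06 m or angle between any of jar_left, jar_right, bottle's own z axis and vertical above 0.6 rad).
Of core1, core2, core3 only 1 to 2 are there at a start; the rules pass over those that are not, and their reading is None.
Of roll1, roll2, roll3 only 2 to 3 are there at a start; the rules pass over those that are not, and their reading is None.
At some moment in a run one of roll1, roll2, roll3 may be knocked a few centimetres aside while the robot is not near it.
It also fails if it takes over 210 s, if anything falls off the work surface, if the arm or the gripper's body presses on something with over 40 N, if the wrist force passes 120 N, or if a joint passes its speed limit or range.

## Working session

There is one attempt and no reset: what is moved stays moved. The work goes in short steps, Python scripts to look and compute and a tool call to move; the robot and the scene stay as the last step left them, time stands still between calls to the robot, and variables do not carry over. Pictures are saved under pics/ and viewed, and the job is handed in when it is done.

Besides the shell and the picture viewer there is one more tool, called after "Emit:" as name(argument=value, ...) on one line, values as JSON. drive_tool: Moves the arm, as the interface text tells. Its arguments: {"type":"object","properties":{"offset":{"type":"array"},"angular":{"type":"array"},"fingers":{"type":"number"},"squeeze":{"type":"number"}},"required":["offset","angular"]}

```bash
mkdir -p pics; ls
cat > h.py <<'E'
import numpy as np, cv2
from cell import telemetry, vision, sign_off
from scipy.spatial.transform import Rotation as R
def snap(name,fn):
    o=telemetry.get_obs(); c=vision.read_camera(name)
    cv2.imwrite('pics/'+fn,c['pixels'][:,:,::-1])
    if 'T_tool_cam' in c:
        T=np.eye(4);T[:3,:3]=R.from_euler('xyz',o['tool_rot'],degrees=True).as_matrix();T[:3,3]=o['tool_pos']
        c['W']=T@np.array(c['T_tool_cam'])
    else: c['W']=np.array(c['world_from_camera'])
    np.savez('pics/'+fn+'.npz',W=c['W'],K=c['intrinsics'],D=c['distortion'])
    return c
def load(fn):
    d=np.load('pics/'+fn+'.npz'); return dict(W=d['W'],intrinsics=d['K'],distortion=d['D'])
def px2w(c,uv,z):
    u=cv2.undistortPoints(np.array(uv,float).reshape(-1,1,2),np.array(c['intrinsics']),np.array(c['distortion'],float)).reshape(-1,2)
    d=np.c_[u[:,0],-u[:,1],-np.ones(len(u))]@c['W'][:3,:3].T
    o=c['W'][:3,3]; t=(np.broadcast_to(z,len(u))-o[2])/d[:,2]
    return o+t[:,None]*d
def w2px(c,p):
    p=np.atleast_2d(p); q=(p-c['W'][:3,3])@c['W'][:3,:3]
    q=q*[1,-1,-1]
    return cv2.projectPoints(q.reshape(-1,1,3),np.zeros(3),np.zeros(3),np.array(c['intrinsics']),np.array(c['distortion'],float))[0].reshape(-1,2)
def toolR():
    return R.from_euler('xyz',telemetry.get_obs()['tool_rot'],degrees=True)
def go(p,yawdir=None):
    """offset in tool axes & rotvec to reach world p with tool down, z-axis (jaw) along angle yawdir deg (mod 180)"""
    o=telemetry.get_obs(); r=R.from_euler('xyz',o['tool_rot'],degrees=True)
    off=r.inv().apply(np.array(p)-o['tool_pos'])
    best=None
    zc=r.apply([0,0,1])
    if yawdir is None: yawdir=np.degrees(np.arctan2(zc[1],zc[0]))
    for a in (yawdir,yawdir+180):
        z=np.array([np.cos(np.radians(a)),np.sin(np.radians(a)),0]);x=np.array([0,0,-1.]);y=np.cross(z,x)
        t=R.from_matrix(np.c_[x,y,z]); rv=(r.inv()*t).as_rotvec()
        if best is None or np.linalg.norm(rv)<np.linalg.norm(best): best=rv
    return np.round(off,4),np.round(best,4)
def st():
    o=telemetry.get_obs()
    for k,v in o.items(): print(k,np.round(v,4))
E
python3 - <<'E'
from h import *
st()
for n in('scene','side','wrist'):
    c=snap(n,n+'0.png'); print(n,np.round(c['W'],3).tolist(),c['intrinsics'],c['distortion'])
E
```

```text
pics
time_s 0.0
qpos [-63.8219  18.4402  -4.0155  83.1749   1.2927  78.54    -3.2605]
joint_velocities [-0.0302  0.1062 -0.1884  0.0195  0.0834  0.1001  0.0055]
effort [ 2.00000e-04 -4.91277e+01 -4.04100e-01 -3.12529e+01 -6.40000e-02
  4.37000e-02  2.00000e-04]
tool_pos [0.2783 0.5868 0.2294]
tool_rot [-178.1929   89.8899 -113.5622]
force [-0.7976  0.4395  0.0861]
wrist_torque [-0.0101 -0.0034  0.0027]
grip_width 0.0869
scene [[-0.861, -0.309, 0.404, 1.003], [0.508, -0.546, 0.666, 0.831], [0.015, 0.778, 0.628, 0.759], [0.0, 0.0, 0.0, 1.0]] [[462.57842442   0.         329.97371167]
 [  0.         462.57842442 236.2428083 ]
 [  0.           0.           1.        ]] [-0.11108281  0.          0.          0.          0.        ]
side [[0.781, 0.339, -0.525, -0.235], [-0.624, 0.391, -0.676, -0.901], [-0.024, 0.856, 0.517, 0.858], [0.0, 0.0, 0.0, 1.0]] [[605.26610956   0.         321.96062915]
 [  0.         605.26610956 240.68966104]
 [  0.           0.           1.        ]] [0.03505605 0.         0.         0.         0.        ]
wrist [[0.429, -0.871, -0.24, 0.212], [0.903, 0.413, 0.115, 0.618], [-0.001, -0.266, 0.964, 0.384], [0.0, 0.0, 0.0, 1.0]] [[379.75273216   0.         324.71177261]
 [  0.         379.75273216 243.94282804]
 [  0.           0.           1.        ]] [0.02026344 0.         0.         0.         0.        ]
```

View pics/scene0.png

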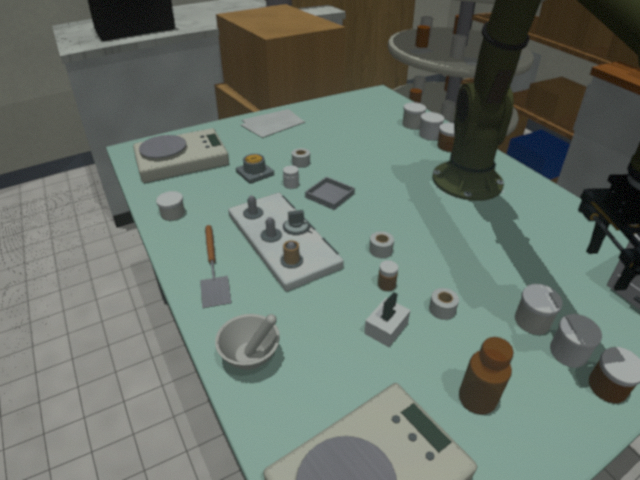

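View pics/side0.png

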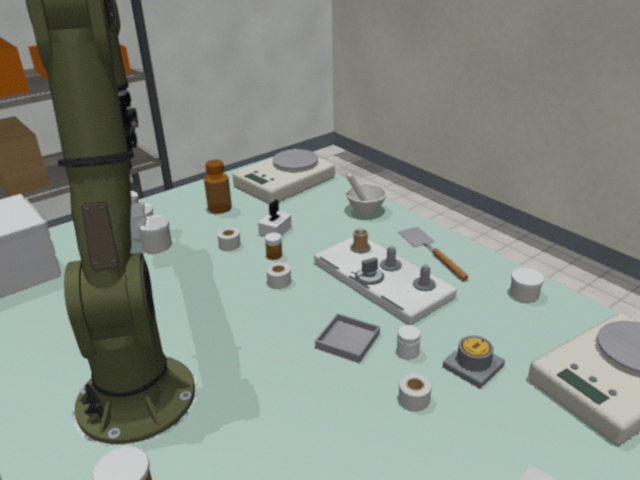

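View pics/wrist0.png

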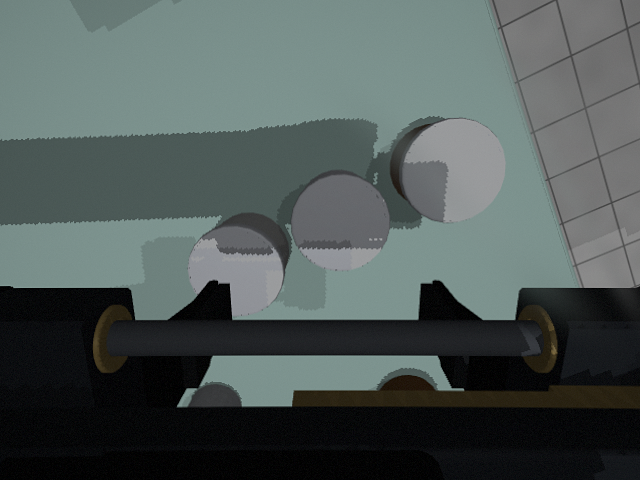

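The scene view shows three rolls at (381,243), (445,302) and (301,157). One core is on the near spindle at (290,252), the knob at (296,220), the tray at (330,193), the key rest at (388,318) and the lock at (255,165). The side view shows the same things. Next I'll get enlarged crops.

Run:
```python
import cv2
a=cv2.imread('pics/scene0.png');b=cv2.imread('pics/side0.png')
cv2.imwrite('pics/z1.png',cv2.resize(a[140:350,220:480],None,fx=3,fy=2.85,interpolation=cv2.INTER_CUBIC)[:600,:780])
cv2.imwrite('pics/z2.png',cv2.resize(b[185:415,200:520],None,fx=2.5,fy=2.5,interpolation=cv2.INTER_CUBIC))
```

```text
(no output)
```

View pics/z1.png

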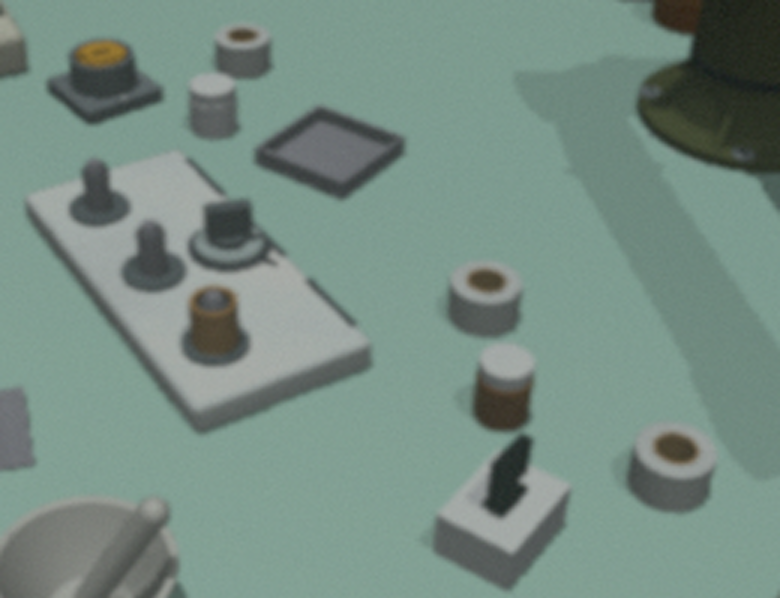

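View pics/z2.png

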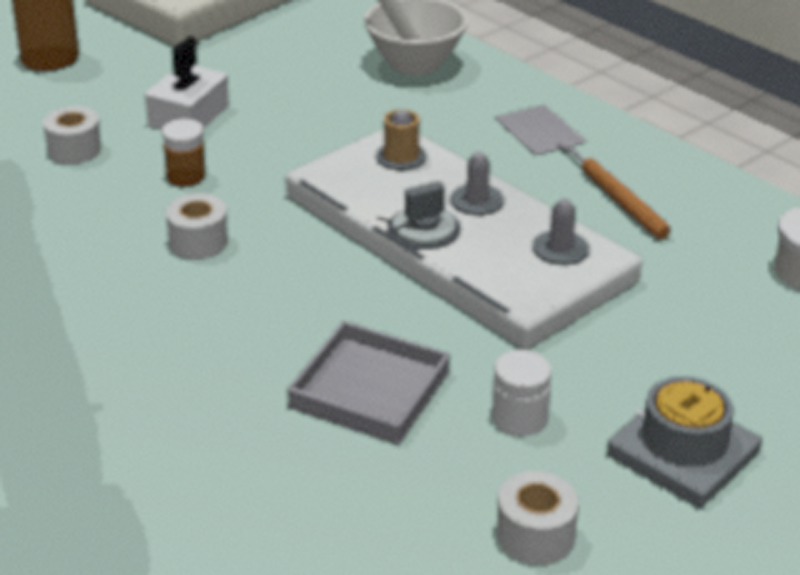

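Run:
```python
from h import *
s=load('scene0.png');d=load('side0.png')
P={'rollA':((486,281),(197,211),.04),'rollB':((675,448),(72,120),.04),'rollC':((242,36),(538,497),.04),'core':((214,296),(402,118),.078),
'sp_a':((99,208),(561,245),.034),'sp_b':((153,270),(477,197),.034),'sp_c':((214,343),(402,155),.034),'tip_a':((95,163),(563,203),.084),'tip_b':((150,226),(479,156),.084),
'lock':((102,54),(691,403),.056),'knobtop':((228,207),(424,190),.08),'key':((505,500),(187,83),.042),'jarL':((507,361),(183,129),.06),'jarR':((213,85),(523,369),.055),
'tray1':((256,153),(347,323),.022),'tray2':((320,108),(449,357),.022)}
tc=[((256,153)),(320,108),(405,145),(341,193)]; td=[(347,323),(449,357),(399,438),(290,393)]
f1=lambda p:(220+p[0]/3,140+p[1]/2.85); f2=lambda p:(200+p[0]/2.5,185+p[1]/2.5)
for k,(a,b,z) in P.items():
    print(k,np.round(px2w(s,[f1(a)],z)[0,:2],3),np.round(px2w(d,[f2(b)],z)[0,:2],3))
for c,f,q in((s,f1,tc),(d,f2,td)):
    w=px2w(c,[f(p) for p in q],.022);print(np.round(w[:,:2],3).tolist(),w.mean(0))
```

```text
rollA [0.434 0.14 ] [0.432 0.133]
rollB [0.431 0.371] [0.431 0.365]
rollC [ 0.406 -0.345] [ 0.405 -0.348]
core [0.657 0.089] [0.658 0.088]
sp_a [ 0.665 -0.124] [ 0.664 -0.129]
sp_b [ 0.663 -0.016] [ 0.661 -0.02 ]
sp_c [0.662 0.095] [0.658 0.087]
tip_a [ 0.664 -0.124] [ 0.659 -0.132]
tip_b [ 0.663 -0.013] [ 0.659 -0.023]
lock [ 0.562 -0.354] [ 0.559 -0.364]
knobtop [ 0.593 -0.012] [ 0.582 -0.028]
key [0.569 0.352] [0.57  0.348]
jarL [0.494 0.248] [0.493 0.242]
jarR [ 0.492 -0.241] [ 0.489 -0.249]
tray1 [ 0.492 -0.153] [ 0.445 -0.078]
tray2 [ 0.396 -0.197] [ 0.482 -0.171]
[[0.492, -0.153], [0.396, -0.197], [0.36, -0.095], [0.457, -0.053]] [ 0.42605743 -0.12453985  0.022     ]
[[0.445, -0.078], [0.482, -0.171], [0.381, -0.219], [0.348, -0.119]] [ 0.41403147 -0.14658861  0.022     ]
```

Run:
```python
from h import *
c=vision.read_camera('wrist');print(np.round(c['T_tool_cam'],3).tolist())
print(toolR().as_matrix().round(3).tolist())
print(go([.62,-.02,.34],90))
s=load('scene0.png');print(px2w(s,[(482,403)],0))
```

```text
[[-0.001, 0.266, -0.964, -0.154], [-0.0, 0.964, 0.266, 0.073], [1.0, 0.001, -0.001, -0.001], [0.0, 0.0, 0.0, 1.0]]
[[-0.0, -0.904, 0.428], [-0.001, 0.428, 0.904], [-1.0, -0.0, -0.001]]
(array([-0.1096, -0.5687, -0.4022]), array([-4.428e-01, -1.200e-03, -1.000e-04]))
[[0.52009586 0.58834739 0.        ]]
```

Emit:
drive_tool(offset=[[-0.06,-0.03,-0.02],[-0.09,-0.07,-0.05],[-0.11,-0.12,-0.085],[-0.11,-0.17,-0.12],[-0.11,-0.22,-0.155],[-0.11,-0.27,-0.19],[-0.11,-0.32,-0.225],[-0.11,-0.37,-0.26],[-0.11,-0.42,-0.3],[-0.11,-0.47,-0.335]], angular=[[0,0,0],[-0.05,0,0],[-0.1,0,0],[-0.15,0,0],[-0.2,0,0],[-0.25,0,0],[-0.3,0,0],[-0.35,0,0],[-0.4,0,0],[-0.443,0,0]])

```text
time_s: 1.45
tool_pos: [0.5601, 0.0812, 0.3405]
tool_rot: [-175.1, 90.0, -84.9]
force: [1.0, 1.8, -0.6]
grip_width: 0.0871
```

Run:
```python
from h import *
st(); print(go([.62,-.02,.34],90)); snap('wrist','w1.png')
```

```text
time_s 1.45
qpos [-28.8984   6.2177  19.8106  85.6843  -2.0663  88.4671  80.9734]
joint_velocities [ 31.2866  20.9314  25.0712 -20.4443  -8.5611   0.9851  75.4232]
effort [ -2.0483 -39.263    0.822  -30.3854   0.3516   0.3788  -1.3757]
tool_pos [0.5601 0.0812 0.3405]
tool_rot [-175.0622   89.9619  -84.9488]
force [ 0.9795  1.7615 -0.5672]
wrist_torque [ 0.0722 -0.0135  0.0077]
grip_width 0.0871
(array([ 0.0006, -0.0597, -0.1014]), array([ 0.002 , -0.0007,  0.0001]))
```

View pics/w1.png

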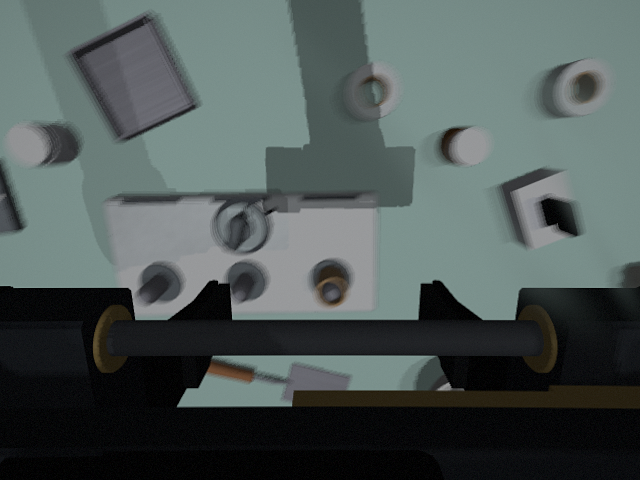

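The wrist view, slightly blurred by motion, shows the whole work area. The core is at (331,290), the knob at (240,225), the tray at (135,75), rolls at (373,92) and (580,88), and the key at (557,215). I'll finish the move and look again.

Emit:
drive_tool(offset=[[0,-0.045,-0.05],[0,-0.06,-0.1],[0,-0.06,-0.1],[0,-0.06,-0.1]], angular=[[0,0,0],[0,0,0],[0,0,0],[0,0,0]])

```text
time_s: 2.0
tool_pos: [0.6223, -0.0302, 0.3407]
tool_rot: [-165.3, 89.6, -75.9]
force: [-0.4, 0.4, 0.1]
grip_width: 0.0869
```

Run:
```python
from h import *
c=snap('wrist','w2.png'); print(np.round(telemetry.get_obs()['joint_velocities'],1),telemetry.get_obs()['tool_pos'])
```

```text
[-1.1 -0.6 -0.9  0.2 -0.  -0.1  0.1] [ 0.62221611 -0.02874672  0.34088469]
```

View pics/w2.png

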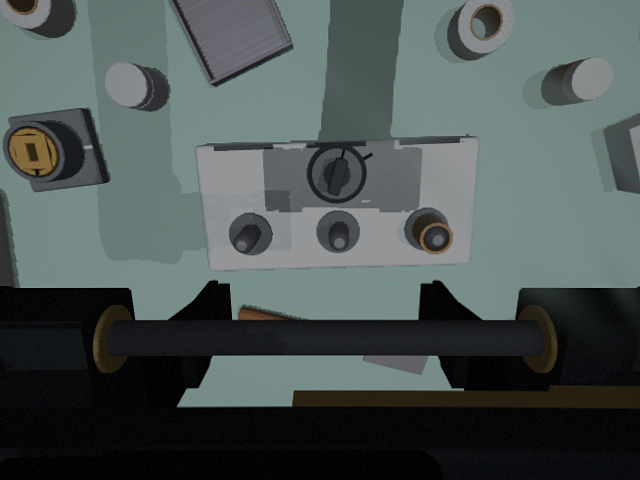

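Run:
```python
import cv2
a=cv2.imread('pics/w2.png')
cv2.imwrite('pics/z3.png',cv2.resize(a[125:275,190:480],None,fx=2.7,fy=2.7,interpolation=cv2.INTER_CUBIC))
cv2.imwrite('pics/z4.png',cv2.resize(a[0:200,0:300],None,fx=2.6,fy=2.6,interpolation=cv2.INTER_CUBIC))
```

```text
(no output)
```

View pics/z3.png

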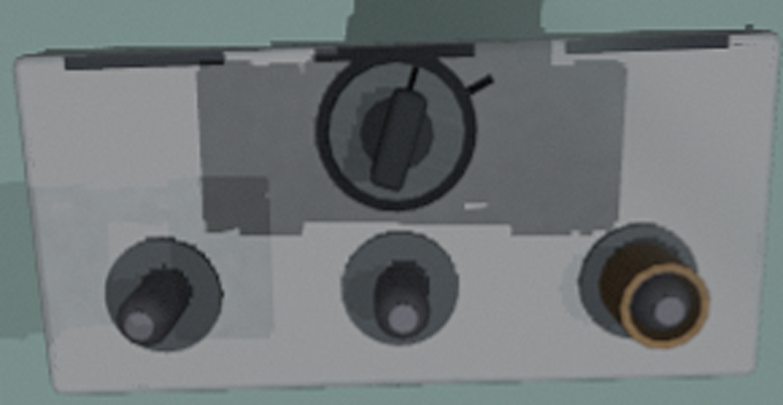

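View pics/z4.png

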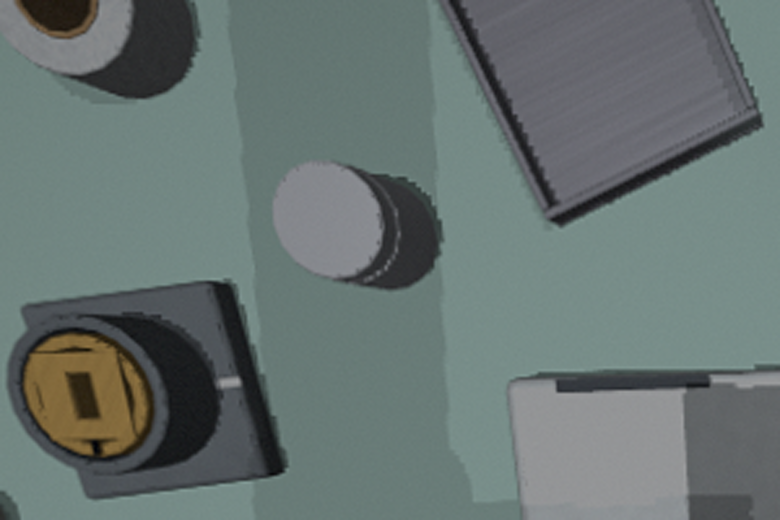

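Run:
```python
from h import *
c=load('w2.png')
f=lambda p:(190+p[0]/2.7,125+p[1]/2.7)
g=lambda p:(p[0]/2.6,p[1]/2.6)
for n,p,z in(('fl1',(164,294),.034),('fl2',(400,288),.034),('fl3',(638,280),.034),('tip1',(138,322),.084),('tip2',(404,319),.084),('core',(666,306),.078),('bar a',(409,92),.08),('bar b',(391,187),.08)): print(n,px2w(c,[f(p)],z)[0].round(4))
for n,p,z in(('lock',(84,395),.056),('trayc',(552,222),0),('trayc2',(762,118),0.022)): print(n,px2w(c,[g(p)],z)[0].round(4))
print(go([.655,.089,.2],90))
```

```text
fl1 [ 0.6629 -0.1253  0.034 ]
fl2 [ 0.6611 -0.0159  0.034 ]
fl3 [0.6584 0.0935 0.034 ]
tip1 [ 0.6624 -0.1264  0.084 ]
tip2 [ 0.6622 -0.0157  0.084 ]
core [0.6592 0.0942 0.078 ]
bar a [ 0.5703 -0.0135  0.08  ]
bar b [ 0.6078 -0.0208  0.08  ]
lock [ 0.5611 -0.3576  0.056 ]
trayc [ 0.4862 -0.1668  0.    ]
trayc2 [ 0.4483 -0.066   0.022 ]
(array([ 0.1402, -0.0315,  0.119 ]), array([-0.0083, -0.0068,  0.0021]))
```

Run:
```python
from h import *
print(go([.659,.094,.053],90))
```

```text
(array([ 0.2871, -0.0352,  0.125 ]), array([-0.0083, -0.0068,  0.0021]))
```

Emit:
drive_tool(offset=[[0.03,-0.02,0.05],[0.08,-0.035,0.1],[0.13,-0.035,0.125],[0.18,-0.035,0.125],[0.23,-0.035,0.125],[0.27,-0.035,0.125],[0.287,-0.035,0.125],[0.287,-0.035,0.125],[0.287,-0.035,0.125]], angular=[[-0.008,-0.007,0.002],[-0.008,-0.007,0.002],[-0.008,-0.007,0.002],[-0.008,-0.007,0.002],[-0.008,-0.007,0.002],[-0.008,-0.007,0.002],[-0.008,-0.007,0.002],[-0.008,-0.007,0.002],[-0.008,-0.007,0.002]], fingers=-1)

```text
time_s: 3.18
tool_pos: [0.6603, 0.0948, 0.0554]
tool_rot: [-69.8, 89.8, 20.2]
force: [-0.3, 0.1, 0.4]
grip_width: 0.0871
```

Emit:
drive_tool(offset=[[0,0,0],[0,0,0],[0,0,0],[0,0,0]], angular=[[0,0,0],[0,0,0],[0,0,0],[0,0,0]], fingers=1, squeeze=12)

```text
time_s: 3.68
tool_pos: [0.6602, 0.0948, 0.0555]
tool_rot: [-69.9, 89.8, 20.1]
force: [0.2, -0.2, -0.3]
grip_width: 0.0547
```

Run:
```python
from h import *
st(); print(go([.42,-.135,.2],90)); print(go([.42,-.135,.2],60))
```

```text
time_s 3.675
qpos [-25.3539  28.4468  19.4864  92.0435 -10.508   61.1022  87.0325]
joint_velocities [ 0.0527  0.1601 -0.0261  0.0897 -0.1205  0.0306  0.0931]
effort [-1.20000e-03 -5.26424e+01  5.55020e+00 -2.75877e+01  3.50000e-02
  5.88000e-02 -3.00000e-04]
tool_pos [0.6602 0.0948 0.0555]
tool_rot [-69.9383  89.7863  20.0774]
force [ 0.2393 -0.161  -0.3003]
wrist_torque [ 0.1063 -0.0049  0.0002]
grip_width 0.0547
(array([-0.1457,  0.2398, -0.2295]), array([0.0003, 0.0013, 0.0035]))
(array([-0.1457,  0.2398, -0.2295]), array([0.5239, 0.0022, 0.0031]))
```

Emit:
drive_tool(offset=[[0,0,0],[0,0,0],[0,0,0],[-0.03,0,0],[-0.07,0,0],[-0.12,0,0],[-0.12,0.04,-0.04],[-0.12,0.08,-0.08],[-0.12,0.12,-0.12],[-0.12,0.16,-0.16]], angular=[[0,0,0],[0,0,0],[0,0,0],[0,0,0],[0,0,0],[0,0,0],[0,0,0],[0,0,0],[0,0,0],[0,0,0]])

```text
time_s: 4.92
tool_pos: [0.4985, -0.0668, 0.1747]
tool_rot: [-70.4, 89.8, 19.6]
force: [-0.7, 0.2, -0.2]
grip_width: 0.0381
```

Run:
```python
from h import *
st(); print(go([.42,-.135,.18],90)); c=snap('wrist','w3.png')
```

```text
time_s 4.925
qpos [-20.734    1.9778  26.097  108.9724  -1.0398  69.0377  95.7301]
joint_velocities [ 15.2868 -38.6894  13.3436  37.2951  16.671   -2.891   23.2109]
effort [ -2.6331 -24.0815  -1.3209 -30.2605  -0.4973   0.23    -0.4424]
tool_pos [ 0.4985 -0.0668  0.1747]
tool_rot [-70.3631  89.7609  19.649 ]
force [-0.7068  0.2024 -0.1654]
wrist_torque [-0.0197 -0.0212  0.0222]
grip_width 0.0381
(array([-0.0057,  0.0785, -0.0682]), array([0.0002, 0.0014, 0.0039]))
```

View pics/w3.png

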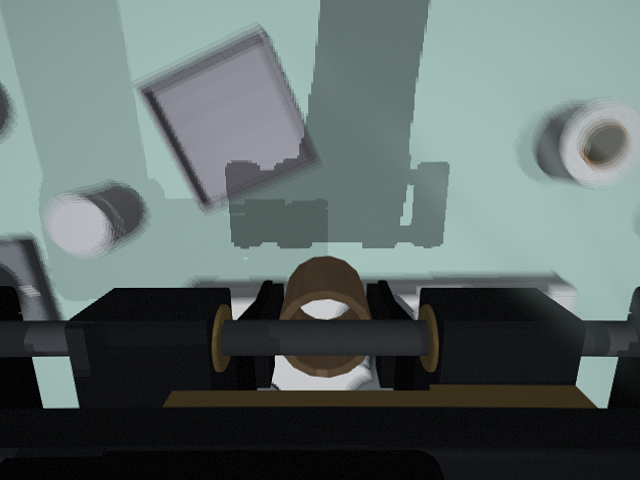

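The core is held (38 mm opening). The tray rim corners are at about (139,88), (263,27), (318,160) and (205,210).

Run:
```python
from h import *
c=load('w3.png')
w=px2w(c,[(139,88),(263,27),(318,160),(205,210)],.022);print(w.round(3).tolist(),w.mean(0))
c=load('w2.png')
g=lambda p:(p[0]/2.6,p[1]/2.6)
w=px2w(c,[g((552,215))],.022)[0];v=px2w(c,[g((762,110))],.022)[0];print(w,v,np.linalg.norm(w-v)); e=v-w; n=np.array([-abs(e[1]),e[0]*np.sign(e[1]),0]);print((w+v)/2+n/2)
print(go([.42,-.13,.045],90))
```

```text
[[0.39, -0.205, 0.022], [0.349, -0.111, 0.022], [0.442, -0.072, 0.022], [0.482, -0.164, 0.022]] [ 0.41541287 -0.13794738  0.022     ]
[ 0.48609093 -0.16036386  0.022     ] [ 0.44523517 -0.06584178  0.022     ] 0.10297386927799834
[ 0.418402  -0.1335307  0.022    ]
(array([ 0.1293,  0.0722, -0.0569]), array([-0.0081, -0.0003, -0.0015]))
```

Run:
```python
from h import *
print(telemetry.get_obs()['tool_pos'],go([.418,-.134,.028],90))
```

```text
[ 0.49288689 -0.0736106   0.1742034 ] (array([ 0.1463,  0.0742, -0.0609]), array([-0.0081, -0.0003, -0.0015]))
```

Emit:
drive_tool(offset=[[0.0,0.04,-0.03],[0.02,0.074,-0.061],[0.06,0.074,-0.061],[0.1,0.074,-0.061],[0.125,0.074,-0.061],[0.14,0.074,-0.061],[0.146,0.074,-0.061],[0.146,0.074,-0.061],[0.146,0.074,-0.061]], angular=[[-0.008,0,0],[-0.008,0,0],[-0.008,0,0],[-0.008,0,0],[-0.008,0,0],[-0.008,0,0],[-0.008,0,0],[-0.008,0,0],[-0.008,0,0]])

```text
time_s: 6.1
tool_pos: [0.419, -0.1342, 0.0292]
tool_rot: [-160.8, 90.0, -70.8]
force: [-0.5, 0.3, -0.8]
grip_width: 0.0378
```

Emit:
drive_tool(offset=[[0,0,0],[0,0,0],[0,0,0],[0,0,0],[-0.02,0,0],[-0.05,0,0],[-0.09,0,0],[-0.13,0,0],[-0.18,0,0],[-0.23,0,0]], angular=[[0,0,0],[0,0,0],[0,0,0],[0,0,0],[0,0,0],[0,0,0],[0,0,0],[0,0,0],[0,0,0],[0,0,0]], fingers=-0.2)

```text
time_s: 7.35
tool_pos: [0.4186, -0.1341, 0.2607]
tool_rot: [-113.8, 90.0, -23.8]
force: [1.0, -0.6, -0.7]
grip_width: 0.0518
```

Run:
```python
from h import *
st(); c=snap('wrist','w4.png'); snap('side','side1.png'); snap('scene','scene1.png')
print(go([.44,.14,.25],90))
```

```text
time_s 7.35
qpos [-17.9306 -10.815   28.5089 109.2926   5.2175  80.2606  99.2517]
joint_velocities [ -1.756  -13.5092  -6.4845 -35.8912   4.7699  47.9779  -6.0397]
effort [  0.5267 -16.5963  -2.2865 -29.1871   0.0363  -0.5483   0.0903]
tool_pos [ 0.4186 -0.1341  0.2607]
tool_rot [-113.7546   89.9837  -23.7689]
force [ 1.0006 -0.6264 -0.6734]
wrist_torque [ 0.0688 -0.0393 -0.0327]
grip_width 0.0518
(array([ 0.0118, -0.0194,  0.2745]), array([-0.0002, -0.0005,  0.0058]))
```

View pics/w4.png

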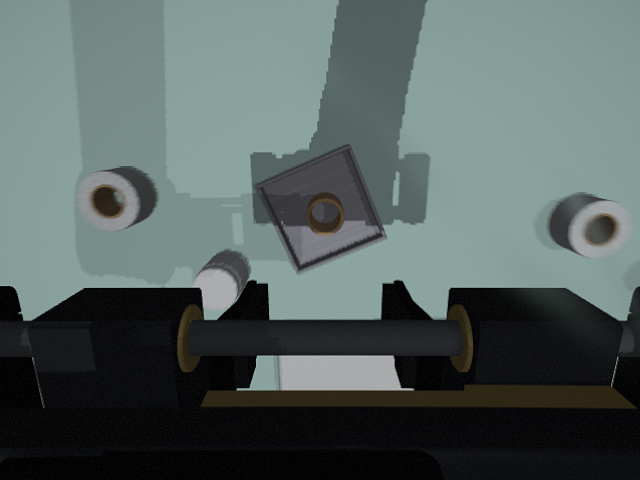

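View pics/side1.png

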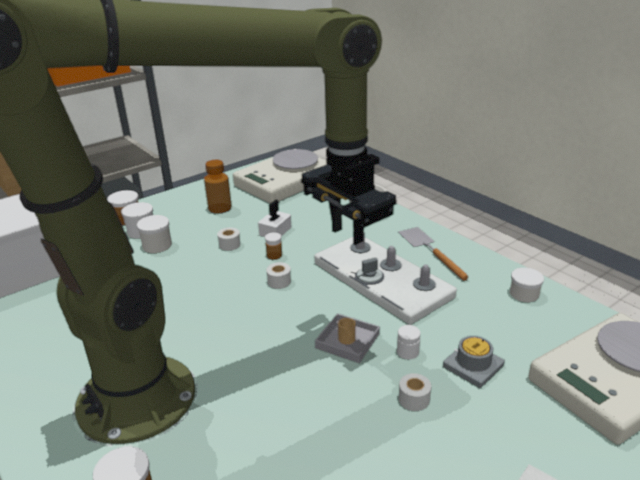

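The core stands in the middle of the tray at (325,213). Roll C's top is at (109,200) and roll A's at (600,229). Roll C is next.

Run:
```python
from h import *
c=load('w4.png')
print(px2w(c,[(109,200),(600,229)],.04).round(4))
p=px2w(c,[(109,200)],.04)[0]
print(telemetry.get_obs()['tool_pos'])
print(go([p[0],p[1],.015],90))
```

```text
[[ 0.4037 -0.3466  0.04  ]
 [ 0.4336  0.1423  0.04  ]]
[ 0.42053799 -0.13448513  0.26179158]
(array([ 0.2468,  0.0182, -0.2119]), array([-0.0002, -0.0005,  0.0058]))
```

Emit:
drive_tool(offset=[[0.0,0.005,-0.05],[0.0,0.01,-0.1],[0.02,0.015,-0.15],[0.05,0.018,-0.2],[0.1,0.018,-0.212],[0.15,0.018,-0.212],[0.2,0.018,-0.212],[0.235,0.018,-0.212],[0.248,0.018,-0.212],[0.248,0.018,-0.212]], angular=[[0,0,0],[0,0,0],[0,0,0],[0,0,0],[0,0,0],[0,0,0],[0,0,0],[0,0,0],[0,0,0],[0,0,0]], fingers=-1)

```text
time_s: 8.75
tool_pos: [0.4032, -0.3464, 0.0131]
tool_rot: [-89.4, 89.8, 0.6]
force: [-0.3, 0.2, 0.2]
grip_width: 0.0869
```

Emit:
drive_tool(offset=[[0.002,0,0],[0.002,0,0],[0.002,0,0],[0.002,0,0],[0.002,0,0]], angular=[[0,0,0],[0,0,0],[0,0,0],[0,0,0],[0,0,0]], fingers=1, squeeze=20)

```text
time_s: 9.38
tool_pos: [0.4037, -0.3466, 0.0118]
tool_rot: [-91.0, 89.7, -1.1]
force: [0.2, 1.5, 5.0]
grip_width: 0.0602
```

Run:
```python
from h import *
st(); print(go([.6627,-.1257,.15],90));
```

```text
time_s 9.375
qpos [ -0.3742  21.0258  44.0631 114.1061 -18.7615  51.762  143.5037]
joint_velocities [ 0.0041  0.0411  0.0211 -0.0724  0.044  -0.0336  0.0983]
effort [ 1.92600e-01 -3.25044e+01  7.20340e+00 -2.24630e+01  1.33900e-01
 -3.31000e-01  3.14000e-02]
tool_pos [ 0.4037 -0.3466  0.0118]
tool_rot [-91.0285  89.7179  -1.0618]
force [0.1878 1.4633 5.0004]
wrist_torque [0.1915 0.07   0.025 ]
grip_width 0.0602
(array([-0.137 , -0.2596,  0.221 ]), array([-0.0006, -0.0001,  0.0049]))
```

Emit:
drive_tool(offset=[[-0.04,0,0],[-0.09,-0.02,0.01],[-0.13,-0.06,0.04],[-0.137,-0.1,0.08],[-0.137,-0.14,0.12],[-0.137,-0.18,0.15],[-0.137,-0.22,0.185],[-0.137,-0.245,0.21],[-0.137,-0.26,0.221],[-0.137,-0.26,0.221]], angular=[[0,0,0],[0,0,0],[0,0,0],[0,0,0],[0,0,0],[0,0,0],[0,0,0],[0,0,0],[0,0,0],[0,0,0]])

```text
time_s: 10.62
tool_pos: [0.6632, -0.1253, 0.1493]
tool_rot: [-100.8, 89.8, -10.7]
force: [-0.8, 0.3, -2.1]
grip_width: 0.0602
```

Run:
```python
from h import *
st(); print(go([.6627,-.1257,.12],90),go([.6627,-.1257,.046],90)); snap('wrist','w5.png')
```

```text
time_s 10.625
qpos [-20.0032  27.5232  38.6309  86.5448 -17.6852  71.9165 110.9567]
joint_velocities [ 1.2377 -1.521   2.2005  1.8859  1.3793  0.2977  0.2165]
effort [ -1.0661 -48.5636   8.9175 -30.3087  -0.169   -0.0582  -0.0567]
tool_pos [ 0.6632 -0.1253  0.1493]
tool_rot [-100.753    89.7848  -10.7071]
force [-0.7635  0.2951 -2.1308]
wrist_torque [-0.0037  0.0579  0.0178]
grip_width 0.0602
(array([ 0.0293,  0.0006, -0.0004]), array([ 0.0008, -0.0007,  0.0037])) (array([ 0.1033,  0.0009, -0.0003]), array([ 0.0008, -0.0007,  0.0037]))
```

View pics/w5.png

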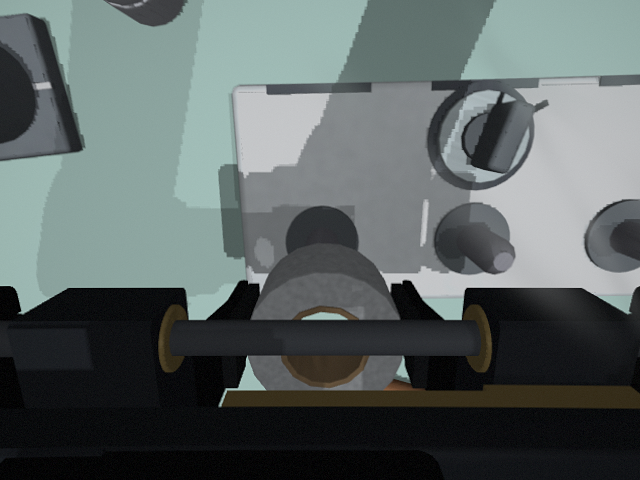

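The roll is held over spindle 1, with the flange visible at (322,240). Lowering it now.

Emit:
drive_tool(offset=[[0.02,0.001,0],[0.04,0.001,0],[0.06,0.001,0],[0.08,0.001,0],[0.095,0.001,0],[0.102,0.001,0],[0.102,0.001,0]], angular=[[0,0,0],[0,0,0],[0,0,0],[0,0,0],[0,0,0],[0,0,0],[0,0,0]])

```text
time_s: 11.55
tool_pos: [0.6617, -0.1273, 0.0474]
tool_rot: [-114.5, 89.8, -24.6]
force: [0.0, 0.3, -1.0]
grip_width: 0.0603
```

Emit:
drive_tool(offset=[[0,0,0],[0,0,0],[0,0,0],[0,0,0],[-0.03,0,0],[-0.08,0,0],[-0.13,0.0,0.0],[-0.18,0.03,0.03],[-0.21,0.06,0.08],[-0.21,0.09,0.13]], angular=[[0,0,0],[0,0,0],[0,0,0],[0,0,0],[0,0,0],[0,0,0],[0,0,0],[0,0,0],[0,0,0],[0,0,0]], fingers=-0.8)

```text
time_s: 12.8
tool_pos: [0.5724, 0.0023, 0.2598]
tool_rot: [-95.0, 89.5, -5.2]
force: [0.9, 0.4, -0.9]
grip_width: 0.0781
```

Run:
```python
from h import *
c=snap('wrist','w6.png');print(telemetry.get_obs()['tool_pos'],go([.4336,.1423,.25],90))
```

```text
[0.56813548 0.0130951  0.25834868] (array([0.0089, 0.1335, 0.1302]), array([0.0077, 0.0066, 0.0021]))
```

View pics/w6.png

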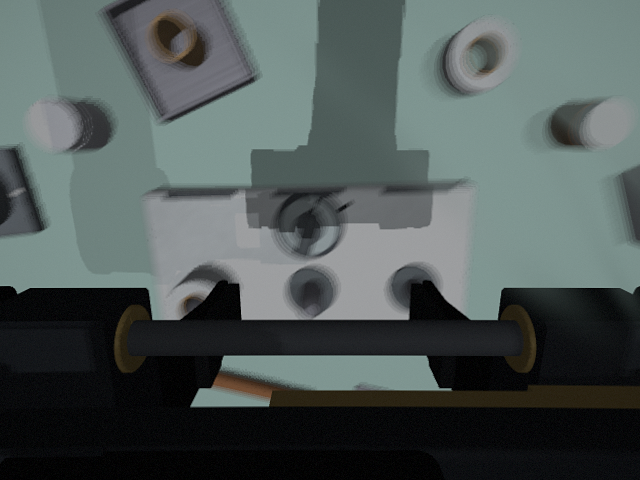

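The first roll is on its spindle at (205,295). Roll A is at about (478,56). Checking its position against the earlier estimate, then going to it.

Run:
```python
from h import *
c=load('w6.png');print(px2w(c,[(480,56)],.04))
print(telemetry.get_obs()['tool_pos'],go([.4336,.142,.012],90))
```

```text
[[0.43104278 0.14100694 0.04      ]]
[0.56813548 0.0130951  0.25834868] (array([0.2469, 0.1341, 0.1283]), array([0.0077, 0.0066, 0.0021]))
```

Emit:
drive_tool(offset=[[0.0,0.04,0.04],[0.0,0.08,0.08],[0.02,0.12,0.115],[0.06,0.134,0.128],[0.11,0.134,0.128],[0.16,0.134,0.128],[0.2,0.134,0.128],[0.235,0.134,0.128],[0.247,0.134,0.128],[0.247,0.134,0.128]], angular=[[0,0,0],[0,0,0],[0,0,0],[0.008,0.007,0.002],[0.008,0.007,0.002],[0.008,0.007,0.002],[0.008,0.007,0.002],[0.008,0.007,0.002],[0.008,0.007,0.002],[0.008,0.007,0.002]], fingers=-1)

```text
time_s: 14.1
tool_pos: [0.4336, 0.1414, 0.0119]
tool_rot: [154.0, 89.9, -116.0]
force: [-0.3, -0.4, 0.4]
grip_width: 0.0871
```

Emit:
drive_tool(offset=[[0.0,0,0],[0.0,0,0],[0.0,0,0],[0.0,0,0],[0.0,0,0]], angular=[[0,0,0],[0,0,0],[0,0,0],[0,0,0],[0,0,0]], fingers=1, squeeze=20)

```text
time_s: 14.72
tool_pos: [0.434, 0.1415, 0.0124]
tool_rot: [179.3, 90.0, -90.7]
force: [-0.4, 0.4, 5.8]
grip_width: 0.06
```

Run:
```python
from h import *
st(); print(go([.6615,-.0158,.15],90));
```

```text
time_s 14.725
qpos [-49.4938   9.1293  29.8672 123.5958  -5.9912  48.6411  73.9999]
joint_velocities [ 0.0372  0.0183 -0.0088 -0.1053 -0.0864  0.1196 -0.0033]
effort [ -0.1816 -26.4524   1.8767 -22.4014  -0.1807  -0.3765  -0.0397]
tool_pos [0.434  0.1415 0.0124]
tool_rot [179.3233  89.9588 -90.7039]
force [-0.4377  0.3795  5.8465]
wrist_torque [-0.1575  0.2358  0.0715]
grip_width 0.06
(array([-0.1375, -0.2276, -0.1573]), array([-0.0005, -0.0007, -0.    ]))
```

Emit:
drive_tool(offset=[[-0.04,0,0],[-0.09,-0.02,-0.01],[-0.13,-0.06,-0.04],[-0.137,-0.1,-0.07],[-0.137,-0.145,-0.1],[-0.137,-0.185,-0.13],[-0.137,-0.215,-0.15],[-0.137,-0.2275,-0.157],[-0.137,-0.2275,-0.157],[-0.137,-0.2275,-0.157]], angular=[[0,0,0],[0,0,0],[0,0,0],[0,0,0],[0,0,0],[0,0,0],[0,0,0],[0,0,0],[0,0,0],[0,0,0]])

```text
time_s: 15.98
tool_pos: [0.6604, -0.0139, 0.1493]
tool_rot: [62.2, 89.9, 152.3]
force: [-0.1, 0.6, -1.7]
grip_width: 0.0596
```

Run:
```python
from h import *
print(telemetry.get_obs()['tool_pos'],go([.6615,-.0158,.046],90));
```

```text
[ 0.66043996 -0.01393075  0.14928666] (array([ 0.1033, -0.0012, -0.0019]), array([ 0.0009,  0.0006, -0.0012]))
```

Emit:
drive_tool(offset=[[0.02,-0.001,-0.002],[0.04,-0.001,-0.002],[0.06,-0.001,-0.002],[0.08,-0.001,-0.002],[0.095,-0.001,-0.002],[0.102,-0.001,-0.002],[0.102,-0.001,-0.002]], angular=[[0,0,0],[0,0,0],[0,0,0],[0,0,0],[0,0,0],[0,0,0],[0,0,0]])

```text
time_s: 16.85
tool_pos: [0.6617, -0.016, 0.0474]
tool_rot: [50.6, 90.0, 140.6]
force: [-0.4, -1.0, -1.4]
grip_width: 0.0603
```

Emit:
drive_tool(offset=[[0,0,0],[0,0,0],[0,0,0],[0,0,0],[-0.03,0,0],[-0.08,0,0],[-0.13,0.0,0.0],[-0.18,0.03,0.04],[-0.21,0.05,0.09],[-0.21,0.05,0.15]], angular=[[0,0,0],[0,0,0],[0,0,0],[0,0,0],[0,0,0],[0,0,0],[0,0,0],[0,0,0],[0,0,0],[0,0,0]], fingers=-0.75)

```text
time_s: 18.1
tool_pos: [0.6125, 0.1303, 0.2615]
tool_rot: [-59.1, 89.7, 30.7]
force: [1.1, 0.3, -0.5]
grip_width: 0.0763
```

Emit:
drive_tool(offset=[[0,0.01,0.05],[0,0.01,0.09],[0,0.01,0.09]], angular=[[0,0,0],[0,0,0],[0,0,0]], fingers=-1)

```text
time_s: 18.48
tool_pos: [0.6015, 0.2258, 0.2611]
tool_rot: [-42.0, 89.6, 48.3]
force: [-0.5, 1.3, 0.4]
grip_width: 0.0864
```

Run:
```python
from h import *
c=snap('wrist','w7.png');print(telemetry.get_obs()['tool_pos'],telemetry.get_obs()['qpos'])
```

```text
[0.60219463 0.22229563 0.2612897 ] [-49.86313165  18.2798001   34.94500067  83.23655823 -10.54283926
  81.45028777  75.28948537]
```

View pics/w7.png

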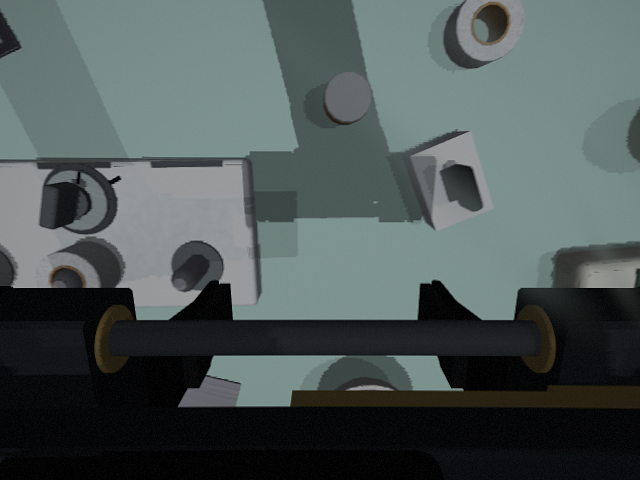

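The roll is on spindle 2. Roll B's top is at (490,27), and the key in its rest is at (463,185).

Run:
```python
from h import *
c=load('w7.png');p=px2w(c,[(490,28)],.04)[0];print(p)
print(go([p[0],p[1],.012],90))
```

```text
[0.43516843 0.37144511 0.04      ]
(array([0.2489, 0.168 , 0.1486]), array([0.001 , 0.0027, 0.0047]))
```

Emit:
drive_tool(offset=[[0.0,0.04,0.04],[0.0,0.085,0.08],[0.02,0.13,0.12],[0.06,0.16,0.142],[0.11,0.167,0.149],[0.16,0.167,0.149],[0.2,0.167,0.149],[0.235,0.167,0.149],[0.249,0.168,0.149],[0.249,0.168,0.149]], angular=[[0,0,0],[0,0,0],[0,0,0],[0.001,0.003,0.005],[0.001,0.003,0.005],[0.001,0.003,0.005],[0.001,0.003,0.005],[0.001,0.003,0.005],[0.001,0.003,0.005],[0.001,0.003,0.005]], fingers=-1)

```text
time_s: 19.77
tool_pos: [0.4355, 0.3707, 0.0117]
tool_rot: [151.3, 89.9, -118.8]
force: [0.4, -0.2, -0.1]
grip_width: 0.087
```

Emit:
drive_tool(offset=[[0.0,0,0],[0.0,0,0],[0.0,0,0],[0.0,0,0],[0.0,0,0]], angular=[[0,0,0],[0,0,0],[0,0,0],[0,0,0],[0,0,0]], fingers=1, squeeze=20)

```text
time_s: 20.4
tool_pos: [0.4358, 0.3711, 0.0124]
tool_rot: [151.8, 90.0, -118.3]
force: [-0.6, 0.4, 5.2]
grip_width: 0.0602
```

Run:
```python
from h import *
st(); print(go([.6587,.0937,.15],90));
```

```text
time_s 20.4
qpos [-65.095   22.261   25.9113 107.729  -11.9929  52.7057  56.382 ]
joint_velocities [-0.0968  0.0537  0.0167 -0.0414 -0.0066  0.1443  0.0064]
effort [  0.1369 -40.1732   5.1572 -23.3258   0.0569  -0.1789  -0.043 ]
tool_pos [0.4358 0.3711 0.0124]
tool_rot [ 151.7736   89.9615 -118.2988]
force [-0.6024  0.4111  5.2097]
wrist_torque [0.0235 0.1878 0.0377]
grip_width 0.0602
(array([-0.1375, -0.2232, -0.2772]), array([-0.0013, -0.0006, -0.0003]))
```

Emit:
drive_tool(offset=[[-0.05,0,0],[-0.1,0,-0.01],[-0.137,-0.02,-0.05],[-0.137,-0.06,-0.09],[-0.137,-0.1,-0.135],[-0.137,-0.14,-0.18],[-0.137,-0.18,-0.225],[-0.137,-0.21,-0.26],[-0.137,-0.223,-0.277],[-0.137,-0.223,-0.277]], angular=[[0,0,0],[0,0,0],[0,0,0],[0,0,0],[0,0,0],[0,0,0],[0,0,0],[0,0,0],[0,0,0],[0,0,0]])

```text
time_s: 21.65
tool_pos: [0.6584, 0.0925, 0.1488]
tool_rot: [132.4, 89.9, -137.8]
force: [-1.2, 0.5, -1.0]
grip_width: 0.0604
```

Emit:
drive_tool(offset=[[0,0,0],[0,0,0]], angular=[[0,0,0],[0,0,0]])

```text
time_s: 21.9
tool_pos: [0.6575, 0.0949, 0.1486]
tool_rot: [94.4, 89.9, -175.7]
force: [1.2, 0.3, -0.8]
grip_width: 0.0603
```

Run:
```python
from h import *
print(telemetry.get_obs()['tool_pos'],go([.6587,.0937,.046],90));
```

```text
[0.65750355 0.09492889 0.14864995] (array([ 0.1026, -0.0014, -0.0012]), array([-0.0008, -0.0002, -0.0023]))
```

Emit:
drive_tool(offset=[[0.02,-0.001,-0.001],[0.04,-0.001,-0.001],[0.06,-0.001,-0.001],[0.08,-0.001,-0.001],[0.095,-0.001,-0.001],[0.101,-0.001,-0.001],[0.101,-0.001,-0.001]], angular=[[0,0,0],[0,0,0],[0,0,0],[0,0,0],[0,0,0],[0,0,0],[0,0,0]])

```text
time_s: 22.78
tool_pos: [0.6608, 0.0932, 0.0473]
tool_rot: [-108.1, 89.8, -18.2]
force: [6.8, -0.1, -2.3]
grip_width: 0.0603
```

Emit:
drive_tool(offset=[[0,0,0],[0,0,0],[0,0,0],[0,0,0],[-0.03,0,0],[-0.08,0,0],[-0.13,0.0,0.0],[-0.18,0.0,-0.04],[-0.22,-0.0,-0.08],[-0.24,-0.0,-0.11]], angular=[[0,0,0],[0,0,0],[0,0,0],[0,0,0],[0,0,0],[0,0,0],[0,0,0],[0,0,0],[0,0,0],[0,0,0]], fingers=-0.75)

```text
time_s: 24.02
tool_pos: [0.6604, -0.0192, 0.2908]
tool_rot: [-99.4, 89.6, -9.6]
force: [-0.0, -0.0, -0.5]
grip_width: 0.0761
```

Emit:
drive_tool(offset=[[-0.02,0,0],[-0.02,0,0],[-0.02,0,0]], angular=[[0,0,0],[0,0,0],[0,0,0]])

```text
time_s: 24.4
tool_pos: [0.6599, -0.0182, 0.3096]
tool_rot: [-96.7, 89.7, -6.8]
force: [0.4, 0.0, -0.5]
grip_width: 0.0762
```

Run:
```python
from h import *
c=snap('wrist','w8.png');print(telemetry.get_obs()['tool_pos'],telemetry.get_obs()['qpos'])
a=cv2.imread('pics/w8.png')
cv2.imwrite('pics/z8.png',cv2.resize(a[80:300,180:480],None,fx=2.6,fy=2.6,interpolation=cv2.INTER_CUBIC))
snap('side','side2.png');snap('scene','scene2.png')
```

```text
[ 0.65978315 -0.01805204  0.30923151] [-30.74332755  21.16979769  41.20970512  75.86553773 -13.76886488
  87.67210295  98.88106521]
```

View pics/w8.png

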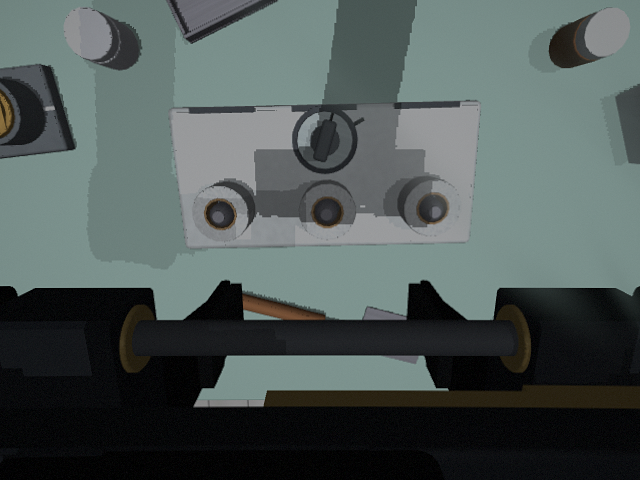

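View pics/side2.png

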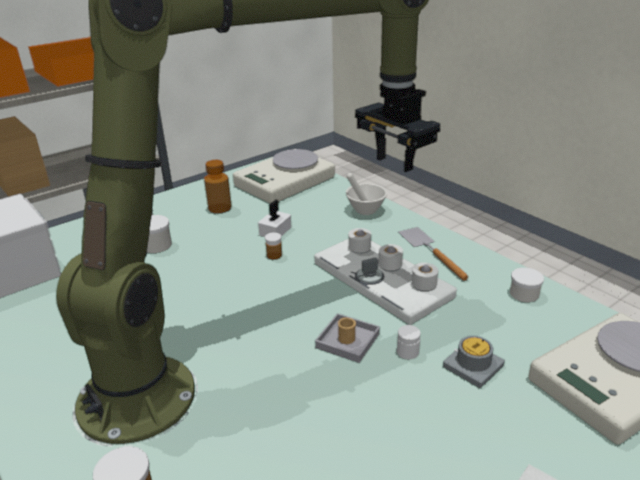

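View pics/z8.png

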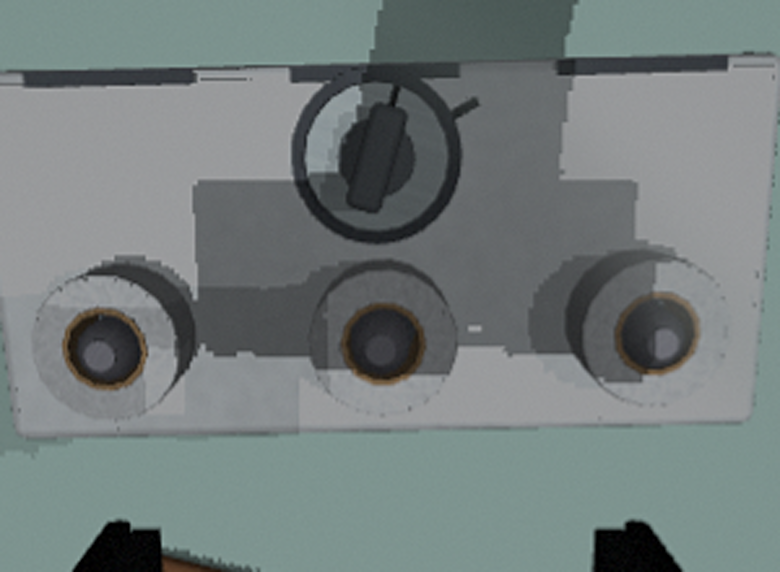

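All three rolls sit on their spindles and the core is in the tray. Next I'll triangulate the knob height.

```bash
python3 - <<'E'
from h import *
f1=lambda p:(220+p[0]/3,140+p[1]/2.85); f2=lambda p:(200+p[0]/2.5,185+p[1]/2.5)
obs=[('scene0.png',f1((228,207))),('side0.png',f2((424,190))),('w2.png',(338.1,176.9)),('w8.png',(326.9,140.8))]
def tri(obs):
    A=np.zeros((3,3));b=np.zeros(3)
    for n,uv in obs:
        c=load(n);p=px2w(c,[uv],0)[0];o=c['W'][:3,3];d=(p-o)/np.linalg.norm(p-o);M=np.eye(3)-np.outer(d,d);A+=M;b+=M@o
    return np.linalg.solve(A,b)
print(tri(obs),tri(obs[1:]),tri(obs[:2]))
c=load('w8.png');g=lambda p:(180+p[0]/2.6,80+p[1]/2.6)
for z in(.065,.07,.08):
  a,b,m=px2w(c,[g((395,108)),g((368,208)),g((382,158))],z);print(z,a.round(4),b.round(4),m.round(4),np.linalg.norm(a-b),np.degrees(np.arctan2(*(a-b)[[1,0]])))
print(px2w(c,[g((378,158))],.036),px2w(c,[g((377,157))],.034))
print(px2w(c,[g((108,346)),g((383,342)),g((655,332))],.074).round(4))
E
python3 -c "
import cv2
a=cv2.imread('pics/side2.png');cv2.imwrite('pics/z9.png',cv2.resize(a[225:325,310:460],None,fx=5,fy=5,interpolation=cv2.INTER_CUBIC))"
```

```text
[ 0.58975946 -0.01761679  0.07338896] [ 0.5903614  -0.01690151  0.0709999 ] [ 0.58882482 -0.02028817  0.07326361]
0.065 [ 0.5713 -0.0108  0.065 ] [ 0.6087 -0.0214  0.065 ] [ 0.5897 -0.0158  0.065 ] 0.03886030750906815 164.25921140414536
0.07 [ 0.5715 -0.0109  0.07  ] [ 0.6084 -0.0213  0.07  ] [ 0.5897 -0.0159  0.07  ] 0.038372662460839126 164.25921140414536
0.08 [ 0.5718 -0.0111  0.08  ] [ 0.6078 -0.0212  0.08  ] [ 0.5896 -0.0159  0.08  ] 0.03739737236438096 164.25921140414533
[[ 0.59002627 -0.01731011  0.036     ]] [[ 0.58964215 -0.01772356  0.034     ]]
[[ 0.6619 -0.1255  0.074 ]
 [ 0.6606 -0.0155  0.074 ]
 [ 0.6569  0.0928  0.074 ]]
```

View pics/z9.png

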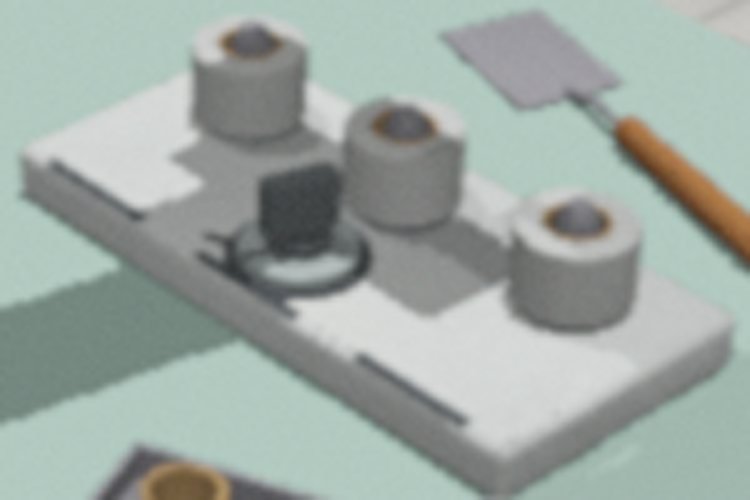

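The roll tops sit on the spindle axes and at seat height. The knob is at about (0.589,-0.017), its bar at 164°, and its top at z≈0.073.

Run:
```python
from h import *
print(telemetry.get_obs()['tool_pos'],go([.5893,-.0168,.12],74.3), go([.5893,-.0168,.052],74.3));
```

```text
[ 0.65983157 -0.01818958  0.30930566] (array([0.189 , 0.0715, 0.0015]), array([ 0.2719, -0.0005,  0.005 ])) (array([0.257 , 0.0718, 0.0015]), array([ 0.2719, -0.0005,  0.005 ]))
```

Emit:
drive_tool(offset=[[0.03,0.03,0],[0.07,0.06,0],[0.11,0.0715,0.001],[0.15,0.0715,0.0015],[0.19,0.0715,0.0015],[0.22,0.0718,0.0015],[0.24,0.0718,0.0015],[0.256,0.0718,0.0015],[0.256,0.0718,0.0015],[0.256,0.0718,0.0015]], angular=[[0.08,0,0.005],[0.16,0,0.005],[0.24,0,0.005],[0.272,0,0.005],[0.272,0,0.005],[0.272,0,0.005],[0.272,0,0.005],[0.272,0,0.005],[0.272,0,0.005],[0.272,0,0.005]], fingers=-0.1)

```text
time_s: 25.8
tool_pos: [0.5901, -0.017, 0.0539]
tool_rot: [-88.2, 89.9, -13.9]
force: [-0.1, 1.1, -0.7]
grip_width: 0.048
```

Emit:
drive_tool(offset=[[0,0,0],[0,0,0],[0,0,0],[0,0,0],[0,0,0],[0,0,0]], angular=[[0,0,0],[0,0,0],[0,0,0],[0,0,0],[0,0,0],[0,0,0]], fingers=1, squeeze=35)

```text
time_s: 26.55
tool_pos: [0.5903, -0.0185, 0.0544]
tool_rot: [-115.3, 89.8, -41.1]
force: [-1.5, -4.5, 5.5]
grip_width: 0.0135
```

Run:
```python
from h import *
st()
```

```text
time_s 26.55
qpos [-34.2713  23.5111  40.4519 104.1533 -17.5334  58.6242  87.2923]
joint_velocities [-0.028  -0.0186 -0.0396 -0.0059 -0.021   0.0985 -0.0955]
effort [-2.36800e+00 -3.83995e+01  5.26210e+00 -2.47724e+01 -1.28220e+00
 -8.54000e-02 -1.66000e-02]
tool_pos [ 0.5903 -0.0185  0.0544]
tool_rot [-115.3449   89.8419  -41.1088]
force [-1.4871 -4.4512  5.5278]
wrist_torque [-0.8955  0.3744 -0.016 ]
grip_width 0.0135
```

Emit:
drive_tool(offset=[[0,0,0],[0,0,0],[0,0,0],[0,0,0],[0,0,0],[0,0,0],[0,0,0],[0,0,0],[0,0,0],[0,0,0]], angular=[[0.13,0,0],[0.26,0,0],[0.39,0,0],[0.52,0,0],[0.65,0,0],[0.78,0,0],[0.91,0,0],[1.04,0,0],[1.17,0,0],[1.3,0,0]])

```text
time_s: 27.8
tool_pos: [0.5903, -0.0185, 0.0545]
tool_rot: [-42.5, 89.8, -42.9]
force: [-1.7, -2.3, 2.6]
grip_width: 0.0135
```

Run:
```python
from h import *
st();c=snap('wrist','w10.png')
z=toolR().apply([0,0,1]);print('jaw',np.degrees(np.arctan2(z[1],z[0])))
```

```text
time_s 27.8
qpos [-45.6286  29.1608  56.0769 104.4769 -27.4028  61.056   20.3243]
joint_velocities [ -8.6521   6.179   12.9655   0.3562  -9.4391   2.9033 -51.923 ]
effort [ -0.3037 -37.8119  10.5827 -24.2956  -0.6277  -0.044    0.8225]
tool_pos [ 0.5903 -0.0185  0.0545]
tool_rot [-42.4739  89.8337 -42.9435]
force [-1.6824 -2.2868  2.6125]
wrist_torque [-0.5459  0.2824  0.0843]
grip_width 0.0135
jaw -0.686562240849948
```

View pics/w10.png

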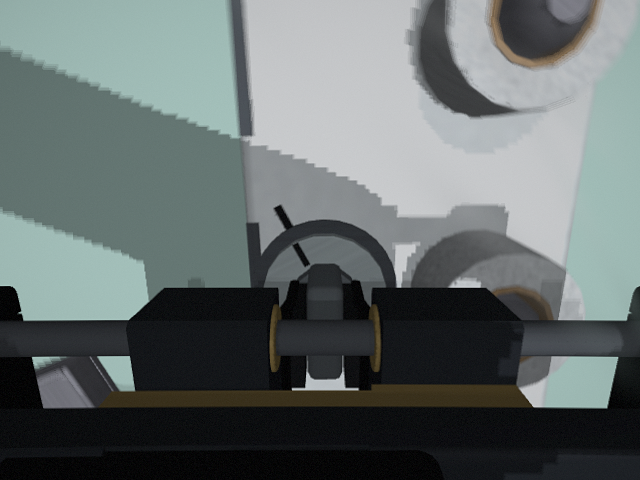

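The screw mark is now lined up with the tick at (290,230), while the bar has turned on past it, so the clutch slipped. Releasing.

Emit:
drive_tool(offset=[[0,0,0],[0,0,0],[0,0,0],[-0.03,0,0],[-0.07,0,0],[-0.12,0,0],[-0.17,0,0],[-0.2,0,0],[-0.2,0,0]], angular=[[0,0,0],[0,0,0],[0,0,0],[0,0,0],[0,0,0],[0,0,0],[0,0,0],[0,0,0],[0,0,0]], fingers=0.3)

```text
time_s: 28.98
tool_pos: [0.5908, -0.0181, 0.2563]
tool_rot: [-10.3, 89.7, -10.9]
force: [0.4, 0.4, -1.9]
grip_width: 0.0304
```

Run:
```python
from h import *
st();c=snap('wrist','w11.png'); snap('scene','scene3.png')
a=cv2.imread('pics/scene3.png')
cv2.imwrite('pics/z10.png',cv2.resize(a[140:350,220:480],None,fx=3,fy=2.85,interpolation=cv2.INTER_CUBIC)[:600,:780])
```

```text
time_s 28.975
qpos [-53.4587  17.5829  64.6489  91.7594 -16.0601  80.5876  12.0911]
joint_velocities [ 0.3224  1.6558 -1.2646  3.6243 -0.4741 -1.0964  0.2172]
effort [-1.87900e-01 -2.99421e+01  9.14720e+00 -3.15456e+01 -1.44000e-02
  1.82400e-01 -4.99000e-02]
tool_pos [ 0.5908 -0.0181  0.2563]
tool_rot [-10.2996  89.7102 -10.9352]
force [ 0.4178  0.3548 -1.8565]
wrist_torque [-0.0669  0.0429  0.0051]
grip_width 0.0304
```

View pics/w11.png

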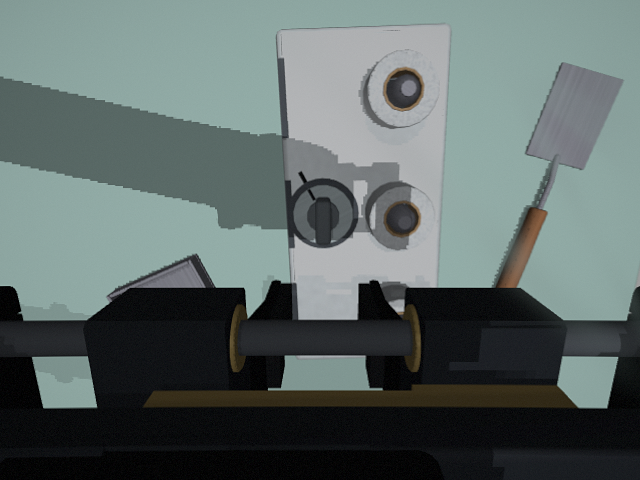

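View pics/z10.png

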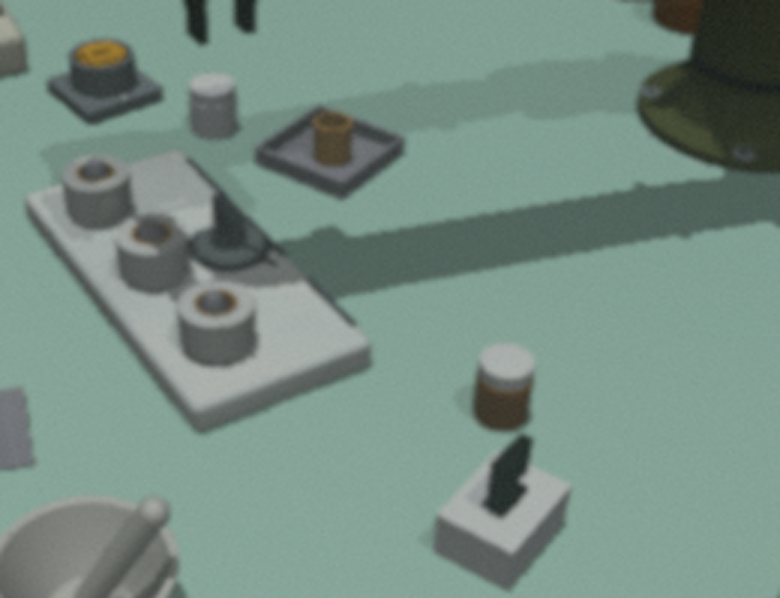

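The mark sits at the tick (stop) at about (308,190), and the bar is roughly 0.5 rad past it. Now to look at the key, turning the tool so that the later lock turn stays in joint 7's range.

Run:
```python
from h import *
print(go([.5,.325,.28],-72.5))
```

```text
(array([-0.0271,  0.3416, -0.0931]), array([1.2541e+00, 1.3000e-03, 1.2000e-03]))
```

Emit:
drive_tool(offset=[[-0.01,0.03,-0.01],[-0.02,0.07,-0.02],[-0.027,0.11,-0.03],[-0.027,0.15,-0.04],[-0.027,0.19,-0.05],[-0.027,0.23,-0.06],[-0.027,0.27,-0.07],[-0.027,0.31,-0.085],[-0.027,0.342,-0.093],[-0.027,0.342,-0.093]], angular=[[0.12,0,0],[0.25,0,0],[0.39,0,0],[0.53,0,0],[0.67,0,0],[0.81,0,0],[0.95,0,0],[1.08,0,0],[1.2,0,0],[1.254,0,0]], fingers=-0.2)

```text
time_s: 30.32
tool_pos: [0.4972, 0.3293, 0.277]
tool_rot: [-52.4, 89.7, -124.6]
force: [-0.7, -0.3, -1.0]
grip_width: 0.0518
```

Emit:
drive_tool(offset=[[0,0,0],[0,0,0],[0,0,0]], angular=[[0,0,0],[0,0,0],[0,0,0]])

```text
time_s: 30.7
tool_pos: [0.4973, 0.3286, 0.2767]
tool_rot: [-55.1, 89.7, -127.4]
force: [0.3, 0.1, -0.3]
grip_width: 0.0521
```

Run:
```python
from h import *
st();c=snap('wrist','w12.png')
```

```text
time_s 30.7
qpos [-89.4811  20.0602  68.0689  88.7138 -18.4864  84.1414 -92.9004]
joint_velocities [ 0.0549 -0.2974  0.2389 -0.3285  0.1424  0.0778 -0.0614]
effort [-2.74900e-01 -2.96409e+01  1.00391e+01 -3.00444e+01 -3.93000e-02
 -4.39000e-02  7.50000e-03]
tool_pos [0.4973 0.3286 0.2767]
tool_rot [ -55.1383   89.6659 -127.4073]
force [ 0.2961  0.065  -0.2784]
wrist_torque [-0.035   0.1541 -0.0122]
grip_width 0.0521
```

View pics/w12.png

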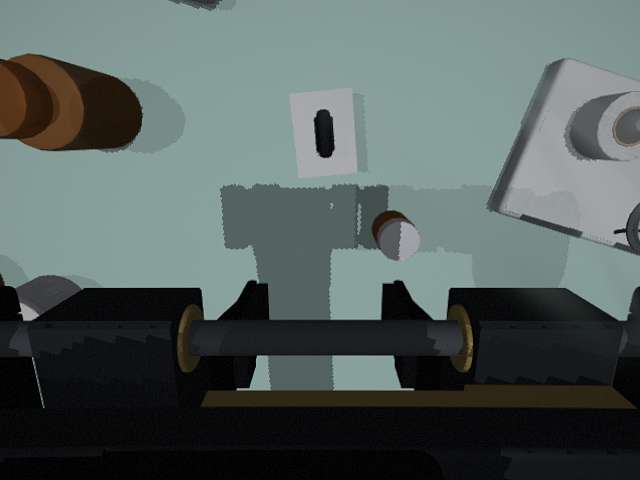

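The key in its rest shows at (324,133); the rest's top corners are about (290,95), (353,88), (358,172) and (299,178). Joint 3 is at 68° with a limit of 71°, so I'll turn the tool back anticlockwise and use the other way round for the key.

Run:
```python
from h import *
c=load('w12.png')
w=px2w(c,[(290.5,95),(353,88),(358,172),(299,178)],.042);print(w.round(4),w.mean(0))
for a,b in((0,3),(1,2)): d=w[a]-w[b];print(np.degrees(np.arctan2(d[1],d[0])),np.linalg.norm(d))
for a,b in((0,1),(3,2)): d=w[a]-w[b];print(np.degrees(np.arctan2(d[1],d[0]))-90,np.linalg.norm(d))
print(px2w(c,[(324,133)],.094),px2w(c,[(324,111),(324,157)],.094))
a=cv2.imread('pics/w12.png');cv2.imwrite('pics/z12.png',cv2.resize(a[70:200,260:400],None,fx=4.5,fy=4.5,interpolation=cv2.INTER_CUBIC))
```

```text
[[0.5934 0.3932 0.042 ]
 [0.6174 0.3384 0.042 ]
 [0.5446 0.3081 0.042 ]
 [0.5208 0.3631 0.042 ]] [0.56907746 0.35067761 0.042     ]
22.534608245363597 0.07858555315902246
22.58657692365098 0.07882296058465153
23.657486616497977 0.059848051551158576
23.42919314654131 0.059915356020477394
[[0.56967402 0.35206553 0.094     ]] [[0.58644048 0.35740957 0.094     ]
 [0.55075933 0.34603668 0.094     ]]
```

View pics/z12.png

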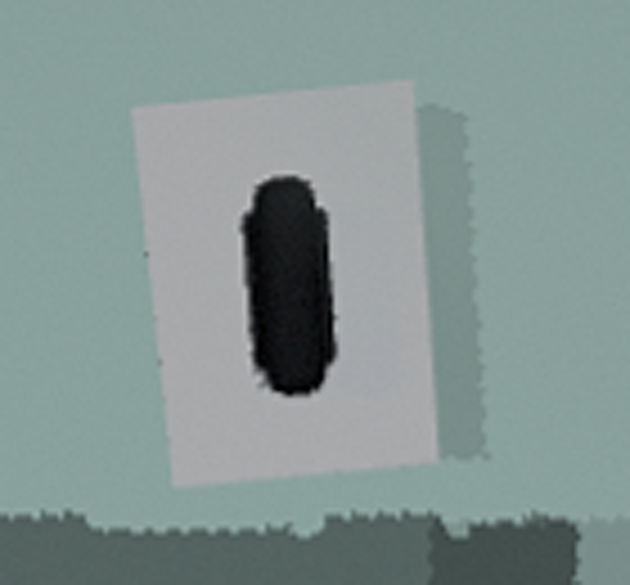

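Emit:
drive_tool(offset=[[0,0,0],[0,0,0],[0,0,0],[0,0,0],[0,0,0],[0,0,0],[0,0,0],[0,0,0],[0,0,0]], angular=[[-0.17,0,0],[-0.34,0,0],[-0.51,0,0],[-0.68,0,0],[-0.85,0,0],[-1.02,0,0],[-1.19,0,0],[-1.36,0,0],[-1.5,0,0]])

```text
time_s: 31.88
tool_pos: [0.4976, 0.3281, 0.2771]
tool_rot: [-143.9, 89.7, -130.0]
force: [-0.3, 0.1, 0.9]
grip_width: 0.0522
```

Run:
```python
from h import *
st();print(go([.63,.36,.28],107.5))
```

```text
time_s 31.875
qpos [-78.5895  14.5258  51.4844  88.445  -11.2997  82.8025 -12.6205]
joint_velocities [  7.3469  -2.2066 -10.1317  -0.2093   3.5585  -0.4089  60.2845]
effort [ -0.6763 -32.7495   6.8517 -31.0315  -0.1156   0.055   -1.0445]
tool_pos [0.4976 0.3281 0.2771]
tool_rot [-143.8663   89.7119 -129.9589]
force [-0.3308  0.0867  0.8587]
wrist_torque [-0.0249  0.0285  0.0613]
grip_width 0.0522
(array([-0.0034, -0.0009,  0.1361]), array([ 1.5081e+00, -1.0000e-03,  5.4000e-03]))
```

Run:
```python
from h import *
print(go([.5692,.351,.2],113.1),go([.6,.351,.2],113.1))
```

```text
(array([0.0768, 0.0052, 0.0753]), array([ 1.4104e+00, -1.3000e-03,  5.3000e-03])) (array([ 0.0767, -0.0022,  0.1052]), array([ 1.4104e+00, -1.3000e-03,  5.3000e-03]))
```

Emit:
drive_tool(offset=[[0,0,0.01],[0,0,0.02],[0,0,0.03],[0,0,0.04],[0,0,0.05],[0,0,0.06],[0,0,0.07],[0.0,0.005,0.075],[0.02,0.005,0.075],[0.04,0.005,0.075]], angular=[[-0.17,0,0],[-0.34,0,0],[-0.51,0,0],[-0.68,0,0],[-0.85,0,0],[-1.02,0,0],[-1.19,0,0],[-1.36,0,0],[-1.53,0,0],[-1.7,0,0]])

```text
time_s: 33.12
tool_pos: [0.5696, 0.3505, 0.2366]
tool_rot: [122.5, 89.8, -125.9]
force: [-0.2, -0.8, -0.5]
grip_width: 0.0524
```

Emit:
drive_tool(offset=[[0,0,0],[0,0,0],[0,0,0]], angular=[[0,0,0],[0,0,0],[0,0,0]])

```text
time_s: 33.5
tool_pos: [0.5702, 0.3505, 0.2378]
tool_rot: [138.0, 89.8, -110.5]
force: [0.8, -0.1, 0.4]
grip_width: 0.0522
```

Run:
```python
from h import *
st();print(go([.5692,.351,.2],113.1),go([.5692,.351,.062],113.1)); snap('wrist','w13.png')
```

```text
time_s 33.5
qpos [-59.1188  22.8487  34.2243  80.4968 -12.6846  80.6386  86.5867]
joint_velocities [-0.0099  0.153  -0.1485  0.1168  0.1504 -0.0302  0.469 ]
effort [ 7.09000e-02 -4.71650e+01  7.18110e+00 -3.04754e+01  5.80000e-02
  9.80000e-02 -1.57000e-02]
tool_pos [0.5702 0.3505 0.2378]
tool_rot [ 137.9968   89.8493 -110.5006]
force [ 0.811  -0.1298  0.4477]
wrist_torque [ 0.0494 -0.0046 -0.0174]
grip_width 0.0522
(array([0.0378, 0.0007, 0.0009]), array([-0.0279, -0.0019, -0.0018])) (array([0.1758, 0.0004, 0.0011]), array([-0.0279, -0.0019, -0.0018]))
```

View pics/w13.png

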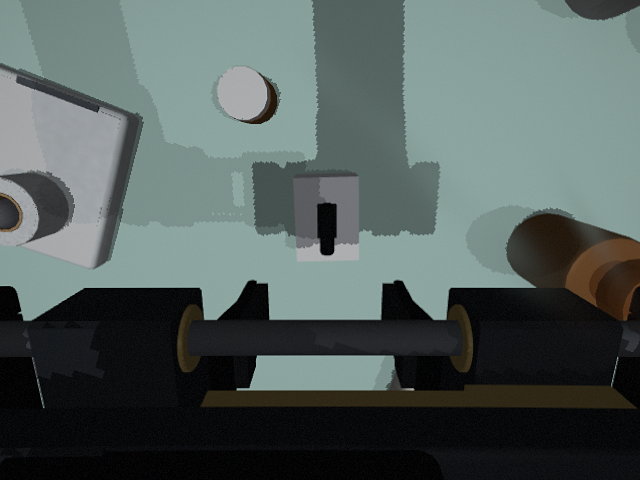

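Run:
```python
from h import *
c=load('w13.png')
w=px2w(c,[(294,177.5),(358.5,177),(358,260.5),(297.5,261.5)],.042);print(w.round(4),w.mean(0))
for a,b in((0,3),(1,2)): d=w[b]-w[a];print(np.degrees(np.arctan2(d[1],d[0])),np.linalg.norm(d))
for a,b in((0,1),(3,2)): d=w[b]-w[a];print(np.degrees(np.arctan2(d[1],d[0]))-90,np.linalg.norm(d))
a=cv2.imread('pics/w13.png');cv2.imwrite('pics/z13.png',cv2.resize(a[165:275,270:390],None,fx=5,fy=5,interpolation=cv2.INTER_CUBIC))
z=toolR().apply([0,0,1]);print('jaw',np.degrees(np.arctan2(z[1],z[0])))
```

```text
[[0.5435 0.3098 0.042 ]
 [0.5215 0.3644 0.042 ]
 [0.5953 0.395  0.042 ]
 [0.6177 0.3408 0.042 ]] [0.56952203 0.352509   0.042     ]
22.654524075861946 0.08048392255706598
22.49730663987686 0.07990466805903257
21.920488239199912 0.058801745668429016
22.48457354452833 0.05857792275869599
jaw 111.53111502866305
```

View pics/z13.png

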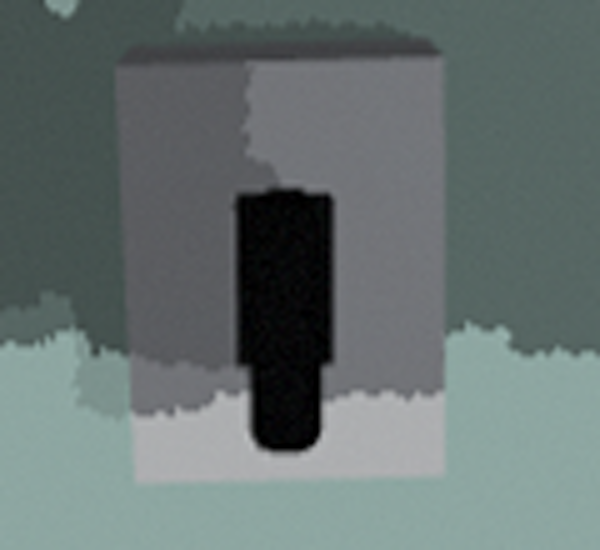

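Run:
```python
from h import *
print(go([.5693,.3516,.064],112.7))
```

```text
(array([ 0.1736, -0.    ,  0.0015]), array([-0.0204, -0.0019, -0.0021]))
```

Emit:
drive_tool(offset=[[0.03,0,0.0015],[0.08,0,0.0015],[0.12,0,0.0015],[0.15,0,0.0015],[0.166,0,0.0015],[0.1736,0,0.0015],[0.1736,0,0.0015],[0.1736,0,0.0015]], angular=[[-0.02,-0.002,-0.002],[-0.02,-0.002,-0.002],[-0.02,-0.002,-0.002],[-0.02,-0.002,-0.002],[-0.02,-0.002,-0.002],[-0.02,-0.002,-0.002],[-0.02,-0.002,-0.002],[-0.02,-0.002,-0.002]])

```text
time_s: 34.55
tool_pos: [0.5701, 0.352, 0.0655]
tool_rot: [-75.1, 89.9, 37.6]
force: [-0.3, 0.4, 0.5]
grip_width: 0.0525
```

Emit:
drive_tool(offset=[[0,0,0],[0,0,0],[0,0,0],[0,0,0],[0,0,0],[0,0,0],[0,0,0],[0,0,0]], angular=[[0,0,0],[0,0,0],[0,0,0],[0,0,0],[0,0,0],[0,0,0],[0,0,0],[0,0,0]], fingers=1, squeeze=35)

```text
time_s: 35.55
tool_pos: [0.5701, 0.352, 0.0654]
tool_rot: [-73.3, 89.9, 39.4]
force: [-0.2, 0.4, -1.7]
grip_width: 0.0117
```

Run:
```python
from h import *
st();z=toolR().apply([0,0,1]);print('jaw',np.degrees(np.arctan2(z[1],z[0])),toolR().apply([1,0,0]))
print(go([.5693,.3516,.2],112.7))
```

```text
time_s 35.55
qpos [-57.4905  30.1086  31.286   91.4143 -17.0012  63.144   90.7478]
joint_velocities [-0.003  -0.0263  0.1266  0.0513  0.0653  0.0796  0.0139]
effort [ 3.66000e-02 -5.11317e+01  8.81330e+00 -2.73190e+01  5.41000e-02
  4.01000e-02 -1.30000e-03]
tool_pos [0.5701 0.352  0.0654]
tool_rot [-73.2555  89.8766  39.4212]
force [-0.2288  0.4184 -1.6711]
wrist_torque [ 0.0794  0.1001 -0.0012]
grip_width 0.0117
jaw 112.6767284948957 [ 0.00166428  0.00136809 -0.99999768]
(array([-0.1346,  0.0006, -0.    ]), array([-0.0004,  0.0006,  0.0021]))
```

Emit:
drive_tool(offset=[[-0.02,0,0],[-0.05,0,0],[-0.09,0,0],[-0.135,0,0],[-0.15,0,0],[-0.15,0,0]], angular=[[0,0,0],[0,0,0],[0,0,0],[0,0,0],[0,0,0],[0,0,0]])

```text
time_s: 36.3
tool_pos: [0.5704, 0.352, 0.2169]
tool_rot: [-73.4, 89.7, 39.3]
force: [-0.1, -0.7, -0.9]
grip_width: 0.0117
```

Run:
```python
from h import *
st();print(go([.66,-.0,.22],104)); snap('wrist','w14.png')
```

```text
time_s 36.3
qpos [-59.0851  23.1838  33.8455  82.4353 -13.0089  78.021   87.9237]
joint_velocities [ 0.0161  1.7342 -0.8223  2.8967 -0.2778 -0.5059  0.1214]
effort [-2.0600e-02 -4.9421e+01  7.6381e+00 -3.1943e+01  5.6700e-02  1.4420e-01
 -1.4700e-02]
tool_pos [0.5704 0.352  0.2169]
tool_rot [-73.3817  89.7312  39.2897]
force [-0.1272 -0.7457 -0.9324]
wrist_torque [ 0.0972  0.0029 -0.0005]
grip_width 0.0117
(array([-0.0038,  0.053 , -0.3593]), array([0.1513, 0.0017, 0.0044]))
```

View pics/w14.png

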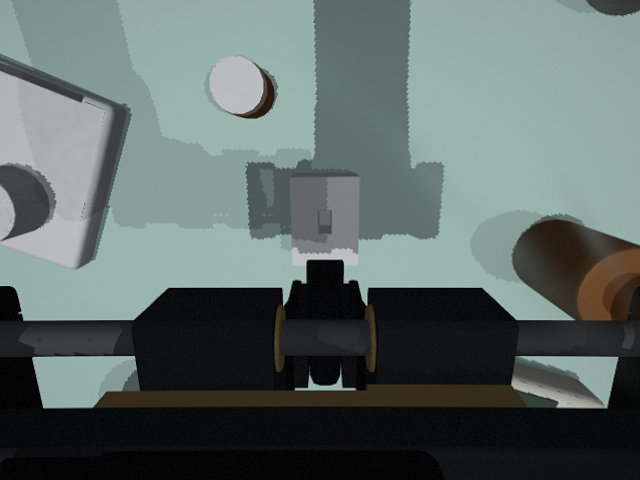

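The key is held, and the empty rest slot shows at (324,222). Working out the offsets of the slot and the key from the grip pose.

Run:
```python
from h import *
a=cv2.imread('pics/w14.png');cv2.imwrite('pics/z14.png',cv2.resize(a[170:270,270:390],None,fx=6,fy=6,interpolation=cv2.INTER_CUBIC))
c=load('w14.png');print('slot',px2w(c,[(324.5,221.5)],.042))
c=load('w12.png');e=px2w(c,[(323.1,109.5),(326,157.3)],.094);print(e,e.mean(0))
```

```text
slot [[0.56829134 0.35144866 0.042     ]]
[[0.5873354  0.35848397 0.094     ]
 [0.55104441 0.34431296 0.094     ]] [0.56918991 0.35139846 0.094     ]
```

View pics/z14.png

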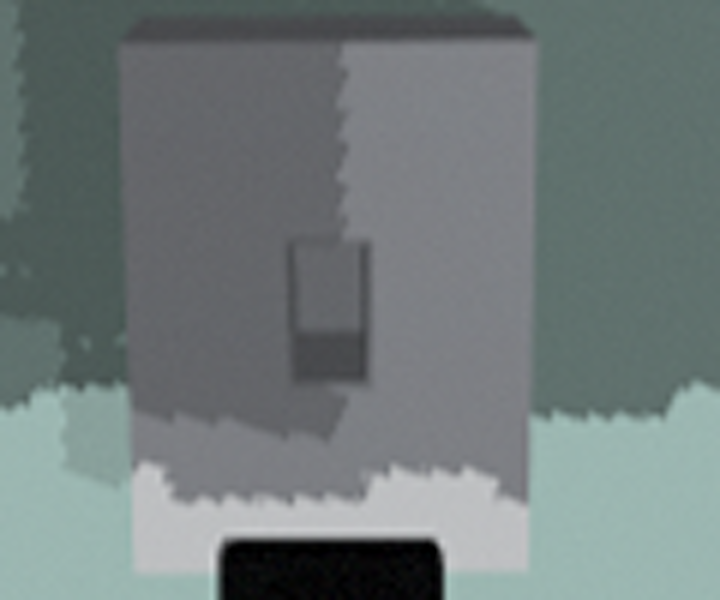

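Emit:
drive_tool(offset=[[0,0.0,-0.04],[0,0.01,-0.08],[0,0.02,-0.12],[0,0.03,-0.17],[0,0.035,-0.21],[0,0.04,-0.26],[0,0.045,-0.3],[0,0.05,-0.34],[0,0.053,-0.36],[0,0.053,-0.36]], angular=[[0.02,0,0],[0.04,0,0],[0.06,0,0],[0.08,0,0],[0.1,0,0],[0.12,0,0],[0.14,0,0],[0.15,0,0.0],[0.15,0.002,0.004],[0.15,0.002,0.004]])

```text
time_s: 37.6
tool_pos: [0.6589, -0.0031, 0.2142]
tool_rot: [112.1, 89.8, -144.0]
force: [1.5, 0.8, -1.4]
grip_width: 0.012
```

Run:
```python
from h import *
st();print(go([.65,-.2,.22],104));
```

```text
time_s 37.6
qpos [-33.7558  23.8801  42.5145  84.2453 -16.0643  78.3184 113.4693]
joint_velocities [-2.3546 -0.3278 -2.3492 -0.2333 -1.2561  0.3585 -0.8265]
effort [ 1.32330e+00 -4.50636e+01  9.93090e+00 -3.01281e+01  2.73300e-01
  1.17000e-02  1.21100e-01]
tool_pos [ 0.6589 -0.0031  0.2142]
tool_rot [ 112.1459   89.7709 -143.9875]
force [ 1.5474  0.7625 -1.4205]
wrist_torque [ 0.0397 -0.0313 -0.008 ]
grip_width 0.012
(array([-0.0053,  0.0558, -0.189 ]), array([-0.0023, -0.0015, -0.0037]))
```

Emit:
drive_tool(offset=[[0,0.015,-0.04],[0,0.03,-0.08],[0,0.045,-0.12],[0,0.056,-0.16],[0,0.056,-0.189],[0,0.056,-0.189],[0,0.056,-0.189]], angular=[[0,0,0],[0,0,0],[0,0,0],[0,0,0],[0,0,0],[0,0,0],[0,0,0]])

```text
time_s: 38.48
tool_pos: [0.6503, -0.197, 0.2142]
tool_rot: [79.2, 89.8, -176.8]
force: [0.1, -1.3, -1.1]
grip_width: 0.0116
```

Run:
```python
from h import *
st();print(go([.65,-.34,.22],104)); snap('wrist','w15.png')
```

```text
time_s 38.475
qpos [-17.1254  27.3524  44.7476  80.9412 -19.0936  79.6746 131.8959]
joint_velocities [-0.6814 -0.2778 -0.141   0.1009  0.1919 -0.084   0.1756]
effort [ 1.37500e+00 -4.79654e+01  1.15342e+01 -2.98327e+01  2.46100e-01
  1.63000e-02 -7.00000e-04]
tool_pos [ 0.6503 -0.197   0.2142]
tool_rot [  79.1622   89.7848 -176.7928]
force [ 0.1425 -1.2736 -1.0596]
wrist_torque [0.0536 0.0399 0.0019]
grip_width 0.0116
(array([-0.0058,  0.035 , -0.1386]), array([ 0.0008,  0.0007, -0.0037]))
```

View pics/w15.png

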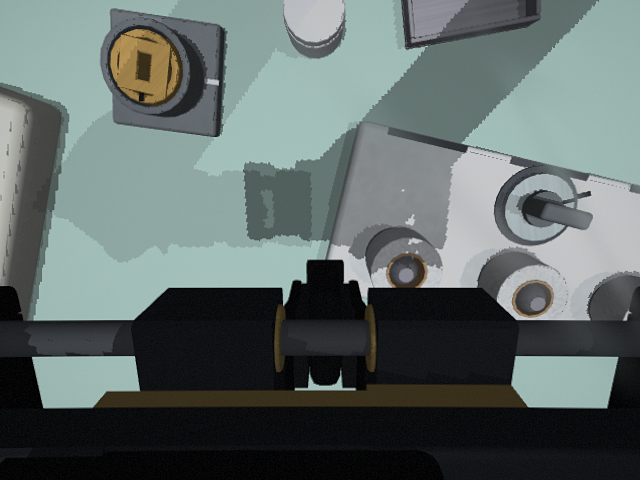

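Run:
```python
from h import *
a=cv2.imread('pics/w15.png');cv2.imwrite('pics/z15.png',cv2.resize(a[5:140,95:230],None,fx=4.4,fy=4.4,interpolation=cv2.INTER_CUBIC))
```

```text
(no output)
```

View pics/z15.png

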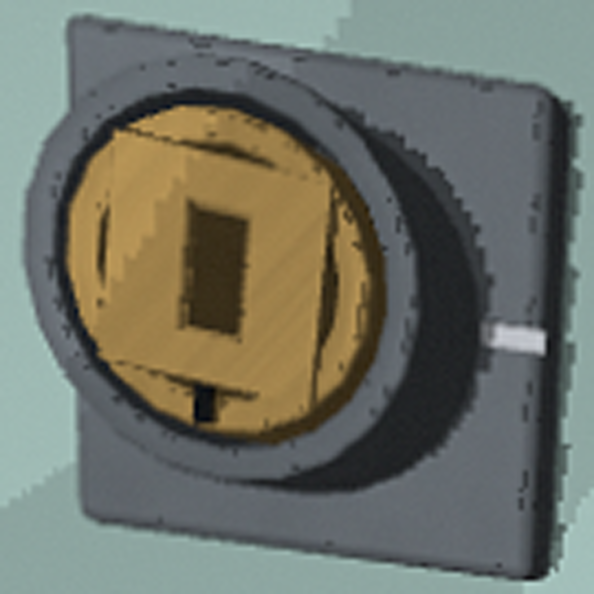

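Run:
```python
from h import *
c=load('w15.png')
q=[(95+x/4.4,5+y/4.4) for x,y in((190,200),(250,212),(240,338),(181,325))]
w=px2w(c,q,.056);print(w.round(4),w.mean(0))
for a,b in((0,3),(1,2)): d=w[b]-w[a];print(np.degrees(np.arctan2(d[1],d[0])),np.linalg.norm(d))
for a,b in((0,1),(3,2)): d=w[b]-w[a];print(np.degrees(np.arctan2(d[1],d[0]))-90,np.linalg.norm(d))
m=[(95+x/4.4,5+y/4.4) for x,y in((205,388),(203,422),(515,338))]
v=px2w(c,m,.056);print([np.degrees(np.arctan2(*(p-w.mean(0))[[1,0]])) for p in v])
z=toolR().apply([0,0,1]);print('jaw',np.degrees(np.arctan2(z[1],z[0])))
```

```text
[[ 0.5513 -0.3641  0.056 ]
 [ 0.5506 -0.3542  0.056 ]
 [ 0.5707 -0.3535  0.056 ]
 [ 0.5712 -0.3635  0.056 ]] [ 0.5609538  -0.35881523  0.056     ]
1.8046608773040165 0.019862805866299384
1.9176084308361911 0.02010378505192403
3.9571995076018425 0.009955167353438016
2.5674474516463732 0.009988658592768982
[np.float64(1.2590064465728037), np.float64(1.6364173349426827), np.float64(92.19462831417111)]
jaw 104.07193011633913
```

Run:
```python
from h import *
print(go([.625,-.357,.2],92));
```

```text
(array([ 0.0144,  0.0635, -0.1492]), array([ 2.107e-01,  2.000e-04, -3.600e-03]))
```

Emit:
drive_tool(offset=[[0,0.015,-0.04],[0,0.03,-0.08],[0.005,0.045,-0.12],[0.01,0.06,-0.149],[0.014,0.0635,-0.149],[0.014,0.0635,-0.149],[0.014,0.0635,-0.149]], angular=[[0.05,0,0],[0.1,0,0],[0.15,0,0],[0.2,0,0],[0.211,0,-0.004],[0.211,0,-0.004],[0.211,0,-0.004]])

```text
time_s: 39.4
tool_pos: [0.6266, -0.354, 0.2005]
tool_rot: [-40.4, 89.9, 51.8]
force: [-0.3, 0.5, -0.4]
grip_width: 0.0118
```

Run:
```python
from h import *
st(); snap('wrist','w16.png')
a=cv2.imread('pics/w16.png');cv2.imwrite('pics/z16.png',cv2.resize(a[130:280,250:400],None,fx=4,fy=4,interpolation=cv2.INTER_CUBIC))
```

```text
time_s 39.4
qpos [ -2.9474  33.8471  47.0179  75.3971 -24.4938  80.9148 135.091 ]
joint_velocities [ 0.1645  0.001   0.239  -0.2724  0.1463  0.028   0.0432]
effort [ 6.33200e-01 -5.30691e+01  1.34358e+01 -2.86801e+01  1.38100e-01
  3.18000e-02 -2.60000e-03]
tool_pos [ 0.6266 -0.354   0.2005]
tool_rot [-40.4421  89.8791  51.7739]
force [-0.3337  0.4685 -0.4048]
wrist_torque [ 0.0123 -0.0081  0.0133]
grip_width 0.0118
```

View pics/w16.png

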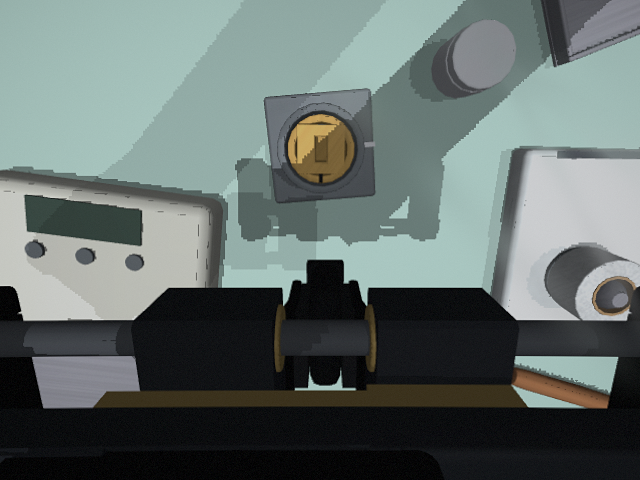

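View pics/z16.png

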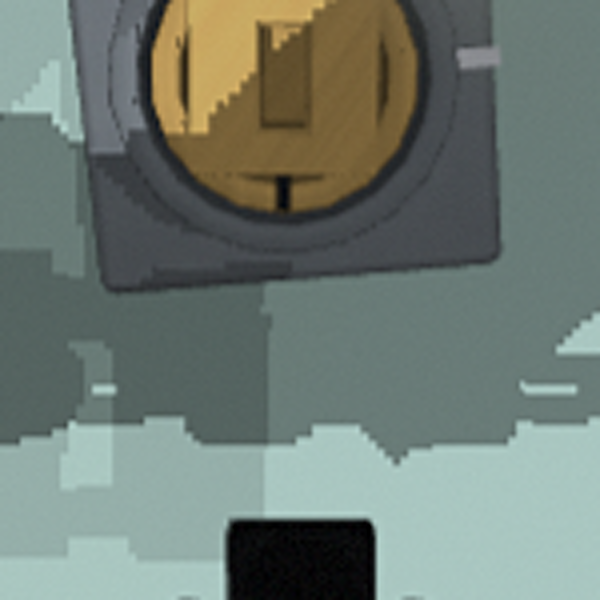

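Run:
```python
from h import *
c=load('w16.png')
q=[(250+x/4,130+y/4) for x,y in((258,23),(310,23),(312,128),(261,127.5))]
w=px2w(c,q,.056);print(w.round(4),w.mean(0))
for a,b in((0,3),(1,2)): d=w[b]-w[a];print(np.degrees(np.arctan2(d[1],d[0])),np.linalg.norm(d))
for a,b in((0,1),(3,2)): d=w[b]-w[a];print(np.degrees(np.arctan2(d[1],d[0]))-90,np.linalg.norm(d))
# brass circle centre
a=cv2.imread('pics/w16.png')[90:200,270:370];h=cv2.cvtColor(a,cv2.COLOR_BGR2HSV)
m=cv2.inRange(h,(12,100,60),(30,255,255));cs=max(cv2.findContours(m,cv2.RETR_EXTERNAL,cv2.CHAIN_APPROX_NONE)[0],key=cv2.contourArea)
e=cv2.fitEllipse(cv2.convexHull(cs));print(e);print(px2w(c,[(e[0][0]+270,e[0][1]+90)],.056))
for k in((283,180),(284,210)): 
  p=px2w(c,[(250+k[0]/4,130+k[1]/4)],.056)[0];print(np.degrees(np.arctan2(*(p-w.mean(0))[[1,0]])))
z=toolR().apply([0,0,1]);print('jaw',np.degrees(np.arctan2(z[1],z[0])))
```

```text
[[ 0.5515 -0.3643  0.056 ]
 [ 0.5511 -0.3545  0.056 ]
 [ 0.5704 -0.3533  0.056 ]
 [ 0.5707 -0.3631  0.056 ]] [ 0.56092442 -0.35882468  0.056     ]
3.4808268796749493 0.019282188150189346
3.4483954221767052 0.019378241615021677
2.201145123074866 0.009818663370085861
1.6388765572302901 0.009810314783661352
((50.4918098449707, 58.21981430053711), (66.78862762451172, 68.766357421875), 173.53102111816406)
[[ 0.56039699 -0.35947197  0.056     ]]
0.7663622667591571
1.4951710393404638
jaw 92.19402973756928
```

Run:
```python
from h import *
print(go([.5618,-.3589,.125],92.2));
```

```text
(array([ 0.0755,  0.0649, -0.0022]), array([-0.0001,  0.0013,  0.0013]))
```

Emit:
drive_tool(offset=[[0,0.03,0],[0,0.055,-0.002],[0.02,0.065,-0.002],[0.05,0.065,-0.002],[0.07,0.065,-0.002],[0.0755,0.065,-0.002],[0.0755,0.065,-0.002],[0.0755,0.065,-0.002],[0.0755,0.065,-0.002]], angular=[[0,0.001,0.001],[0,0.001,0.001],[0,0.001,0.001],[0,0.001,0.001],[0,0.001,0.001],[0,0.001,0.001],[0,0.001,0.001],[0,0.001,0.001],[0,0.001,0.001]])

```text
time_s: 40.58
tool_pos: [0.5621, -0.3592, 0.126]
tool_rot: [-108.4, 89.9, -16.2]
force: [0.2, -0.5, -1.3]
grip_width: 0.0117
```

Run:
```python
from h import *
st();print(go([.5618,-.3589,.1],92.2)); snap('wrist','w17.png');snap('scene','scene17.png')
a=cv2.imread('pics/scene17.png');cv2.imwrite('pics/z17.png',cv2.resize(a[110:210,200:320],None,fx=6,fy=6,interpolation=cv2.INTER_CUBIC))
```

```text
time_s 40.575
qpos [ -4.4514  30.4692  47.546   89.2772 -23.4137  70.5656 139.1945]
joint_velocities [-0.0364  0.1322 -0.0936  0.2097  0.0225  0.097  -0.0041]
effort [-4.25000e-02 -4.69574e+01  1.24007e+01 -2.79022e+01  8.41000e-02
  1.85000e-02 -6.00000e-04]
tool_pos [ 0.5621 -0.3592  0.126 ]
tool_rot [-108.3788   89.9042  -16.1889]
force [ 0.2024 -0.4809 -1.2548]
wrist_torque [ 0.0688  0.0901 -0.0244]
grip_width 0.0117
(array([0.026 , 0.0003, 0.0003]), array([-0.0002, -0.0005,  0.0016]))
```

View pics/z17.png

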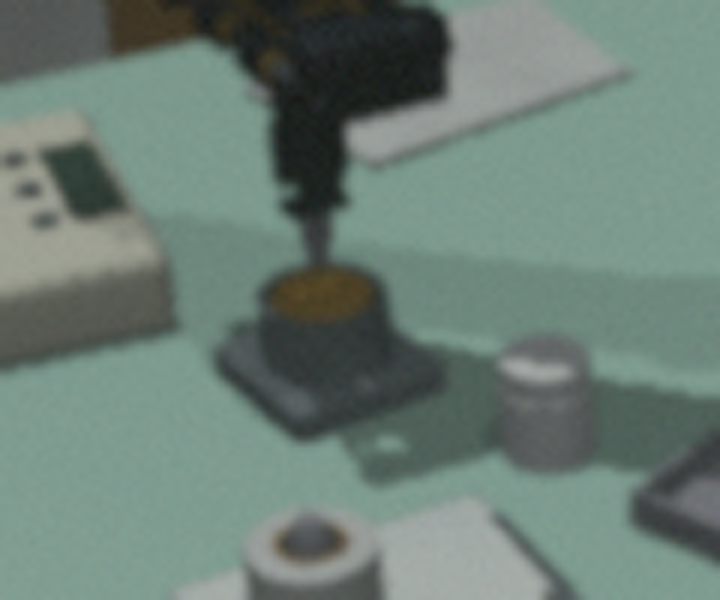

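The blade hangs above the brass cylinder at about (318,255) in the crop. Lowering it gently.

Emit:
drive_tool(offset=[[0.008,0,0],[0.016,0,0],[0.021,0,0],[0.026,0,0],[0.026,0,0]], angular=[[0,0,0],[0,0,0],[0,0,0],[0,0,0],[0,0,0]])

```text
time_s: 41.3
tool_pos: [0.5617, -0.3588, 0.099]
tool_rot: [-56.2, 90.0, 36.0]
force: [0.6, 0.5, -0.5]
grip_width: 0.0119
```

Entered the slot with no force (10 mm). Continuing.

Emit:
drive_tool(offset=[[0.004,0,0],[0.008,0,0],[0.012,0,0],[0.016,0,0],[0.019,0,0],[0.02,0,0]], angular=[[0,0,0],[0,0,0],[0,0,0],[0,0,0],[0,0,0],[0,0,0]])

```text
time_s: 42.05
tool_pos: [0.5617, -0.3588, 0.0794]
tool_rot: [-30.2, 90.0, 62.0]
force: [-1.7, 1.5, 5.3]
grip_width: 0.0119
```

Run:
```python
from h import *
st()
```

```text
time_s 42.05
qpos [ -3.4843  32.9948  46.054   91.6158 -25.3816  66.3454 140.5124]
joint_velocities [ 0.1842  0.0622  0.0164  0.0329 -0.2525 -0.1273  0.2636]
effort [ 2.01600e-01 -4.57309e+01  1.22356e+01 -2.54206e+01  9.70000e-03
 -7.60400e-01 -3.60000e-03]
tool_pos [ 0.5617 -0.3588  0.0794]
tool_rot [-30.16    89.9654  62.0281]
force [-1.72   1.537  5.264]
wrist_torque [0.3679 0.4124 0.0045]
grip_width 0.0119
```

The key is home: z matches the collar on the face, with 5 N of contact. Turning in two stages while watching joint 3.

Emit:
drive_tool(offset=[[0,0,0],[0,0,0],[0,0,0],[0,0,0],[0,0,0],[0,0,0],[0,0,0],[0,0,0]], angular=[[0,0,0],[0,0,0],[0.12,0,0],[0.24,0,0],[0.36,0,0],[0.48,0,0],[0.6,0,0],[0.7,0,0]])

```text
time_s: 43.05
tool_pos: [0.5614, -0.3593, 0.0794]
tool_rot: [-153.7, 90.0, -101.8]
force: [-1.3, -0.5, -0.3]
grip_width: 0.0115
```

Run:
```python
from h import *
st()
```

```text
time_s 43.05
qpos [ -8.6208  36.5499  54.4696  91.7873 -31.4415  68.2114 104.4042]
joint_velocities [ -5.4311   4.4878   9.3526   0.1997  -7.2998   2.4739 -40.1986]
effort [-3.89000e-02 -4.77269e+01  1.49245e+01 -2.54399e+01 -1.43200e-01
  6.61000e-02  6.33800e-01]
tool_pos [ 0.5614 -0.3593  0.0794]
tool_rot [-153.7078   89.9795 -101.8294]
force [-1.3491 -0.4861 -0.3255]
wrist_torque [-0.1538  0.1257  0.0694]
grip_width 0.0115
```

Emit:
drive_tool(offset=[[0,0,0],[0,0,0],[0,0,0],[0,0,0],[0,0,0]], angular=[[0.12,0,0],[0.24,0,0],[0.36,0,0],[0.42,0,0],[0.42,0,0]])

```text
time_s: 43.68
tool_pos: [0.5615, -0.3592, 0.0794]
tool_rot: [-138.4, 90.0, -110.5]
force: [-0.5, 0.5, 0.6]
grip_width: 0.0117
```

Run:
```python
from h import *
st();z=toolR().apply([0,0,1]);print('jaw',np.degrees(np.arctan2(z[1],z[0])))
```

```text
time_s 43.675
qpos [-11.3584  39.1802  59.4144  91.8628 -35.4076  69.7099  83.0259]
joint_velocities [ 0.2717 -0.2388 -0.3307  0.1014  0.0802 -0.1578  1.0215]
effort [ 4.33000e-02 -4.65440e+01  1.77068e+01 -2.43196e+01 -2.10000e-02
 -7.38000e-02 -2.16900e-01]
tool_pos [ 0.5615 -0.3592  0.0794]
tool_rot [-138.3699   89.9688 -110.5008]
force [-0.5168  0.4828  0.642 ]
wrist_torque [0.0505 0.0526 0.0253]
grip_width 0.0117
jaw 27.86909271243818
```

Emit:
drive_tool(offset=[[0,0,0],[0,0,0],[0,0,0],[0,0,0]], angular=[[0.07,0,0],[0.14,0,0],[0.2,0,0],[0.2,0,0]])

```text
time_s: 44.18
tool_pos: [0.5616, -0.3592, 0.0794]
tool_rot: [-129.8, 90.0, -113.3]
force: [0.5, -0.1, 0.6]
grip_width: 0.0117
```

Run:
```python
from h import *
st();z=toolR().apply([0,0,1]);print('jaw',np.degrees(np.arctan2(z[1],z[0])))
snap('side','side18.png');snap('scene','scene18.png')
```

```text
time_s 44.175
qpos [-12.5198  40.5357  61.6801  91.892  -37.3291  70.5153  72.9161]
joint_velocities [ 0.1373 -0.3034 -0.07   -0.042   0.1506 -0.1966  0.8711]
effort [ 7.62000e-02 -4.65075e+01  1.85810e+01 -2.38307e+01 -2.83000e-02
 -5.64000e-02 -2.10700e-01]
tool_pos [ 0.5616 -0.3592  0.0794]
tool_rot [-129.7948   89.9653 -113.2833]
force [ 0.5357 -0.1237  0.5778]
wrist_torque [-0.0132  0.0679  0.0222]
grip_width 0.0117
jaw 16.51147170557867
```

Emit:
drive_tool(offset=[[0,0,0],[0,0,0],[0,0,0],[0,0,0]], angular=[[0.06,0,0],[0.12,0,0],[0.16,0,0],[0.16,0,0]])

```text
time_s: 44.78
tool_pos: [0.5615, -0.359, 0.0794]
tool_rot: [-166.8, 90.0, -159.4]
force: [-0.6, 1.3, 1.7]
grip_width: 0.0115
```

Run:
```python
from h import *
st();z=toolR().apply([0,0,1]);print('jaw',np.degrees(np.arctan2(z[1],z[0])))
```

```text
time_s 44.775
qpos [-13.3862  41.6555  63.4447  91.9186 -38.8603  71.2251  64.8333]
joint_velocities [ 0.0621 -0.1887 -0.1073  0.0268  0.0869 -0.1518  0.4739]
effort [  0.7122 -46.2925  19.5414 -23.4008  -0.4472  -0.4668  -0.7889]
tool_pos [ 0.5615 -0.359   0.0794]
tool_rot [-166.8193   89.9607 -159.3718]
force [-0.6168  1.2541  1.7488]
wrist_torque [0.1589 0.3641 0.7427]
grip_width 0.0115
jaw 7.447427975877793
```

The torque rose to 0.74 N·m, so it is at the stop. Releasing and rising.

Emit:
drive_tool(offset=[[0,0,0],[0,0,0],[0,0,0],[0,0,0],[-0.02,0,0],[-0.05,0,0],[-0.08,0,0],[-0.1,0,0]], angular=[[0,0,0],[0,0,0],[0,0,0],[0,0,0],[0,0,0],[0,0,0],[0,0,0],[0,0,0]], fingers=0.0)

```text
time_s: 45.78
tool_pos: [0.5619, -0.3597, 0.1823]
tool_rot: [-52.8, 89.9, -45.4]
force: [-0.1, 0.2, -0.4]
grip_width: 0.0435
```

Run:
```python
from h import *
st();snap('wrist','w19.png');snap('side','side19.png');snap('scene','scene19.png')
a=cv2.imread('pics/side19.png');b=cv2.imread('pics/scene19.png')
cv2.imwrite('pics/z19.png',np.hstack([cv2.resize(a[230:420,300:520],(400,345)),cv2.resize(b[130:290,210:370],(345,345))]))
```

```text
time_s 45.775
qpos [-14.7859  36.1057  66.8153  86.0503 -33.4049  79.742   61.3296]
joint_velocities [-0.5442 -7.7752  2.1887 -9.7916  8.1445 13.3552 -5.641 ]
effort [-1.40000e-02 -4.34299e+01  1.74686e+01 -2.58286e+01 -1.06300e-01
 -9.39000e-02  8.45000e-02]
tool_pos [ 0.5619 -0.3597  0.1823]
tool_rot [-52.7837  89.8654 -45.3519]
force [-0.1481  0.1544 -0.3923]
wrist_torque [-0.0856  0.0658 -0.0327]
grip_width 0.0435
```

View pics/w19.png

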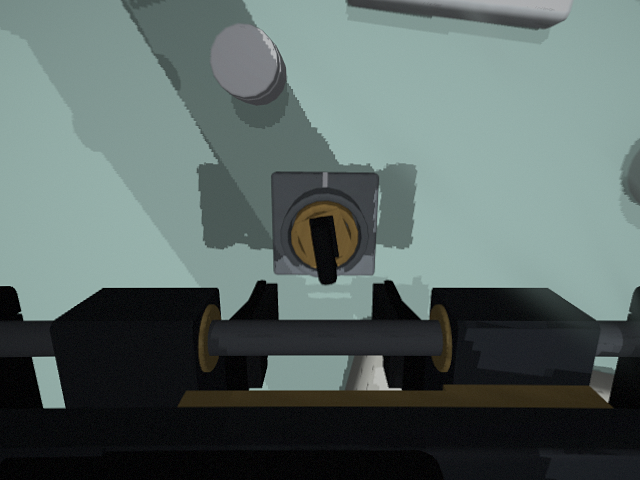

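View pics/z19.png

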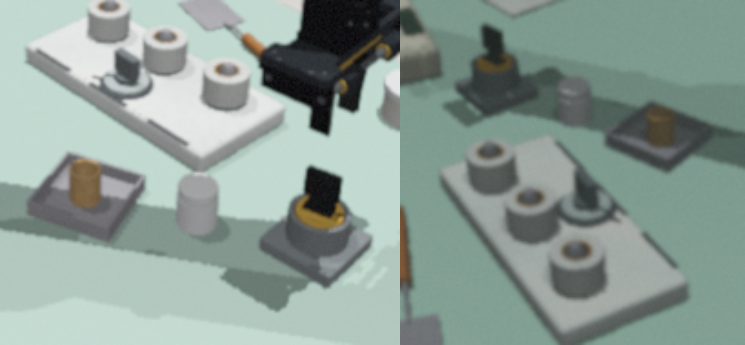

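Run:
```python
from h import *
a=cv2.imread('pics/w19.png')
cv2.imwrite('pics/z20.png',cv2.resize(a[165:290,265:390],None,fx=4.6,fy=4.6,interpolation=cv2.INTER_CUBIC))
```

```text
(no output)
```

View pics/z20.png

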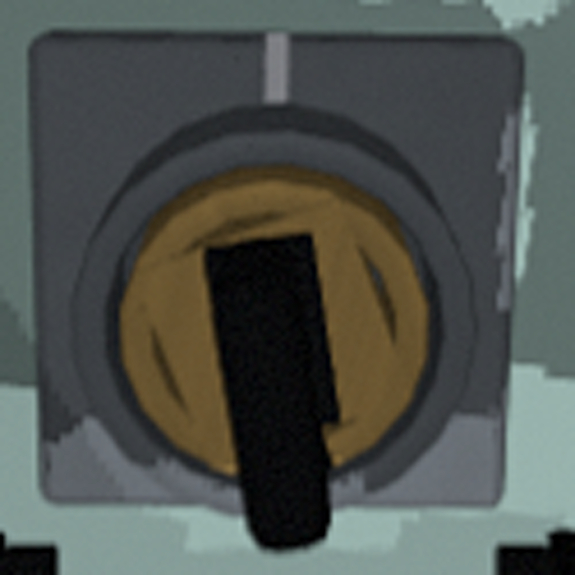

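The cylinder's slits have turned about 66° clockwise from the start. With the small start angle that puts the lock at about 1.2 rad, its stop. The key stands upright with its collar down, and nothing is touching the robot. Handing in.

Run:
```python
from h import *
o=telemetry.get_obs();print(o['time_s'],o['joint_velocities'].round(1) if hasattr(o['joint_velocities'],'round') else o['joint_velocities'],o['force'])
print(sign_off())
```

```text
45.925 [ 0.1  1.4 -1.4  2.  -0.4 -0.3  0.3] [-0.69477227 -0.80127222 -0.45355961]
the job is handed in; nothing more can be done
None
```

I reloaded the dispenser and handed the job in at 45.9 s. No check failed, but `sign_off()` gives no verdict.

- **Core:** the only core present stands near the middle of the tray.
- **Rolls:** all three are on their spindles. In the wrist image their tops measured within about 2 mm of the spindle axes at the expected seated height. None looked knocked aside in the pictures.
- **Tension knob:** I turned the bar about 1.3 rad. The screw's mark sits at its stop tick, and I judge the clutch slip at about 0.5 rad from the images.
- **Key:** it went in with almost no force. The collar met the face at the expected height with about 5 N.
- **Key switch:** I turned it until the wrist torque rose to 0.74 N·m. The cylinder's slits moved about 66° in the image, which puts the lock at about 1.2 rad, its stop.
- **Jars and bottle:** the last pictures show the white jar standing where it was. I last saw the amber jar and the bottle in place when I lifted the key and did not picture them again.

At the end the gripper was open and clear above the key, and the force reading was near zero. Joint 3 ran close to its limit: 68° against 71.16° before I took the key, and about 67° at the end. It never passed the limit in any reading.

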